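# Load and start the tub dryer

### The arm

A 6-joint arm with a two-finger parallel gripper is mounted at the origin on the work surface. World frame = base frame: x ahead of the robot, y to its left, z up, the work surface at z = 0. Lengths are in mm, angles in rad, forces in N, time in s.
With the tool pointing down it reaches from about 375 to 975 mm from the base axis. Payload 3.8 kg.
Tool frame: the origin (TCP) lies on the centre line of the jaws, within the pads' length; the fingertips stand 22 mm ahead of it and the grasp point (between the pads) lies 3 mm ahead of it (bot.nose_length is the distance from the TCP to the fingertips, in mm); z points along the fingers, y is the line along which they close (so a half turn about z gives the same grasp; the last joint's range is limited). The gripper opens to 88 mm and grips with 3 to 60 N. Pads are 18 mm wide; open, the fingers measure 123 mm over their backs; the gripper's body (75 mm by 187 mm) begins 45 mm behind the grasp point.
Start: joints at [1.168, 0.264, 1.604, -0, 1.274, -0.037], TCP at [241.443, 630.336, 260.706] pointing down, gripper open.
Joint ranges: [-2.63, 2.63], [-0.94, 2.18], [0.31, 2.57], [-1.31, 4.45], [0, 2.66], [-2.55, 2.55]. Speed limits (rad/s): [2.57, 2.57, 3.14, 3.14, 3.14, 3.14].

### API

Orientations are given as a unit quaternion [x, y, z, w].
In Python, from cell import bot gives the robot as it stands. The module is installed in compiled form; this text tells all that it offers.
- The arm moves only by the tool drive_tool, never from a script. Its argument "deltas" is a list of rows, each a list of 2 entries, a list of its own where there are three numbers: the shift along the world's x, y, z each as a share of 250 mm, from -1 to 1, then the turn, a rotation vector about the world's x, y, z each as a share of pi/2 rad, from -1 to 1. A call has 1 to 8 rows; each row shifts and turns the commanded pose from where the row before left it; what a row does not reach is not made up. A row lasts 1/10 s, in which the tool goes at most 50 mm and 8.59 degrees, less where a joint would pass 70% of its speed; a pose out of reach is approached as far as the arm can. A call with a number of a shift or a turn outside -1 to 1 is refused whole. A call with a gripper value outside its range is refused whole. "claw" is the gripper command: -1 is shut, 1 is fully open, values between are in proportion, set as the call begins (left out, the last holds). The fingers move at their own pace and stop on an object; "force" is the grip in N (left out, the last holds). Time passes only in rows, so rows that do not move let the fingers close. It gives the time, the measured TCP pose, the force, the opening and the grip force at its end, in the units of the state.
- bot.sense(): the state, without advancing time (a new reading comes with each control period).
- bot.snapshot(name): name is "side" or "top" or "wrist"; returns a dict with "image" (384x512x3 uint8, blue, green, red), "K" (3x3 intrinsics, pixels), "k1" (the pictures are not rectified: a ray, as slopes to the right and down, at radius r is drawn at 1 + k1 r^2 times it, then the intrinsics apply), "pose" (4x4, takes a point from camera to world coordinates). Camera axes: x right, y up, looking along -z (the intrinsics and any distortion apply to the point x, -y, -z); pixel columns grow to the right and rows downward; lengths in mm; the calibration is good to about 2 mm. A picture is of the moment at which its call begins. There is no depth.
- bot.hand_in(): hands the job in; it is judged then, once.
Trained networks look in a picture, given as the dict that the camera call returned (one of the last four; its "shot" number tells which), for a name from the list of things; names that differ only in an ending like _2 or _b are one class to them, and where a whole thing is asked for, a point or a joint stands for the part that bears it (a point fixed in the world has none). Each returns a list of dicts, best first, with "p" (0 to 1); they miss things now and then, are a little off and sometimes report something else, mostly with a low value. They report only what shows in the picture. A call takes as long as a camera call. They do not tell look-alikes from the thing itself.
- bot.boxes_of(picture, target): "at" ([column, row] in pixels, amid what is visible of it).
- bot.tip_of(picture, target): "at" ([column, row] in pixels: a listed point, or the origin of a listed thing).
The state is a dict: "time_s": time; "joint_pos": joint angles; "dq": joint speeds; "joint_efforts": joint torques, N m; "tool_pos": TCP position; "ee_rot": TCP orientation; "force": force on the tool from outside, world axes, zero at the start; "moment": the same for the moment, N m; "gripper_width": finger opening in mm; "grasp_force": force on a finger pad.
Only numpy, scipy, OpenCV 4.12 (cv2) and the standard library are available. Lean on these libraries where they do the work, as an engineer would, in place of code of your own. Each camera call takes 0.05 s, during which the arm holds its last target. There are 200 camera calls.

### The job

The rinsed grey tubs on the jeweller's bench have to be dried. First stop the dryer by pressing its long stop key until it latches and the latched key pops up; then, with the dryer stopped, stand every tub mouth-down on the drying plate, wholly on it and side by side. Only then press the round drying key so that it latches and the stop key pops up, turn the timer knob clockwise to its end stop, and leave the other things on the bench where they are.

Things in the scene. Friction and masses are not known exactly. Their poses are not given: they have to be found in the camera images.
- key_bar (a joint): The key with the only long cap, 70 x 30 mm: the stop key. The three keys are interlocked: exactly one is latched down; pushing another past half stroke (about 4 N, then it snaps to the bottom by itself) pops that one up. A key not pushed past half stroke springs back. Value 0 = fully up, 0.010 = fully down.
- bar_top (a point): Centre of the top of the bar key, z up; key tops stand 23.5 mm above the box top when up, 13.5 mm when down.
- key_round (a joint): The key with the round cap, 36 mm across: the drying key.  Value 0 = fully up, 0.010 = fully down.
- round_top (a point): Centre of the top of the round key, z up; key tops stand 23.5 mm above the box top when up, 13.5 mm when down.
- key_square (a joint): The key with the square cap, 32 x 32 mm: a heat key, latched down at the start. Value 0 = fully down, 0.010 = fully up.
- square_top (a point): Centre of the top of the square key, z up; key tops stand 23.5 mm above the box top when up, 13.5 mm when down.
- timer (a joint): The black timer knob at the end of the key row: a bar grip 46 mm long, 14 mm wide and 32 mm high (top 44 mm above the box top) on a disc of 48 mm. 0 = anticlockwise end, 2.6 rad = clockwise end stop; grows clockwise seen from above; stays where it is left (light friction). At 0 the bar lies along the box's x, at value v it is turned by -v about z.
- timer_grip (a point): Point on the knob's vertical axis at half height of its bar grip, 37 mm above the box top; its x runs along the bar.
- dryer: Fixed grey control box of the tub dryer, 110 (x) x 280 (y) x 45 mm high, on the bench; origin at the centre of its underside, z up. The row of keys and the knob runs along its y: three white keys in an order that changes from start to start, at y = +105, +50 and -5 mm, knob at y = -85 mm, all at x = 0.
- plate_top (a point): Centre of the top face of the fixed aluminium drying plate, 190 (x) x 320 (y) mm and 8 mm thick, flat and without rim, on the bench; x and y along its sides, z up.
- tub0: Grey square open tub, 52 x 52 mm outside, 72 mm high, walls 4 mm, about 90 g. Origin at the centre of the outside of its closed bottom; z runs from there to the open mouth, x and y are square to its sides. Some of the four tubs are absent (None).
- tub1: Grey square open tub, 52 x 52 mm outside, 72 mm high, walls 4 mm, about 90 g. Origin at the centre of the outside of its closed bottom; z runs from there to the open mouth, x and y are square to its sides. Some of the four tubs are absent (None).
- tub2: Grey square open tub, 52 x 52 mm outside, 72 mm high, walls 4 mm, about 90 g. Origin at the centre of the outside of its closed bottom; z runs from there to the open mouth, x and y are square to its sides. Some of the four tubs are absent (None).
- tub3: Grey square open tub, 52 x 52 mm outside, 72 mm high, walls 4 mm, about 90 g. Origin at the centre of the outside of its closed bottom; z runs from there to the open mouth, x and y are square to its sides. Some of the four tubs are absent (None).
- bench_block: Bystander: steel block 80 x 30 x 25 mm among the tubs; origin at the centre of its underside.
- spool: Bystander: brass wire spool, 40 mm across, 36 mm high, behind the tubs; origin at the centre of its underside.
- white_jar: Bystander: small white jar, 60 mm across, 70 mm high, at the back; origin at the centre of its underside.
- big_jar: Bystander: glass jar, 90 mm across, 130 mm high, at the back; origin at the centre of its underside.
- file: Bystander: hand tool 180 mm long lying at the back; origin at the centre of its underside (for the tool: on its line).
- charcoal: Bystander: dark soldering block 120 x 70 x 35 mm; origin at the centre of its underside.
- brush_cup: Bystander: white mug, 75 mm high, at the back; origin at the centre of its underside.
Things that resemble listed ones, but are neither listed nor needed, are in the scene too. Leave any pink or purple look-alike of the tub3 alone.

How it is judged:
By the outcome, as a careful person would: the job done as asked, in the order asked, and still so for the second after the job is handed in, with the robot touching nothing.
Of tub0, tub1, tub2, tub3 only 2 to 3 are there at a start; the rules pass over those that are not, and their reading is None.
At some moment in a run one of tub0, tub1, tub2, tub3 may be knocked a few centimetres aside while the robot is not near it.
Once in a run the grip may slacken for a moment while it holds something.
It also fails if it takes over 210 s, if anything falls off the work surface, if the arm or the gripper's body presses on something with over 40 N, if the wrist force passes 120 N, or if a joint passes its speed limit or range.

## Working session

There is one attempt and no reset: what is moved stays moved. The work goes in short steps, Python scripts to look and compute and a tool call to move; the robot and the scene stay as the last step left them, time stands still between calls to the robot, and variables do not carry over. Pictures are saved under pics/ and viewed, at most 14 in all, crops included, and the job is handed in when it is done.

Besides the shell and the picture viewer there is one more tool, called after "Emit:" by a JSON object that holds its "api" and its "payload", one argument or row to a line. drive_tool: Moves the arm, as the interface text tells. Its arguments: {"type":"object","properties":{"deltas":{"type":"array","items":{"type":"array"}},"claw":{"type":"number"},"force":{"type":"number"}},"required":["deltas"]}

```bash
mkdir -p pics
cat > h.py <<'E'
import numpy as np, cv2
from cell import bot
def ray(s,px):
    K=s["K"];u=(px[0]-K[0][2])/K[0][0];v=(px[1]-K[1][2])/K[1][1]
    a,b=u,v
    for _ in range(20):
        f=1+s["k1"]*(a*a+b*b);a,b=u/f,v/f
    P=np.array(s["pose"]);d=P[:3,:3]@np.array([a,-b,-1.]);return P[:3,3],d
def at(s,px,z):
    o,d=ray(s,px);return o+d*(z-o[2])/d[2]
def pix(s,p):
    P=np.array(s["pose"]);c=P[:3,:3].T@(np.array(p,float)-P[:3,3]);a,b=c[0]/-c[2],-c[1]/-c[2]
    f=1+s["k1"]*(a*a+b*b);K=s["K"];return [K[0][0]*a*f+K[0][2],K[1][1]*b*f+K[1][2]]
def save(s,n,crop=None,sc=1):
    im=s["image"]
    if crop: im=im[crop[1]:crop[3],crop[0]:crop[2]]
    cv2.imwrite("pics/"+n+".png",cv2.resize(im,None,fx=sc,fy=sc,interpolation=cv2.INTER_CUBIC))
E
python3 - <<'E'
from h import *
np.set_printoptions(precision=1,suppress=True)
zs=dict(bar_top=68.5,round_top=68.5,square_top=58.5,timer_grip=82,plate_top=8,dryer=0,bench_block=0,spool=0,white_jar=0,big_jar=0,charcoal=0,brush_cup=0)
for n in ("top","side"):
    s=bot.snapshot(n);save(s,n+"0",sc=1.5);print(n,np.array(s["pose"])[:3,3])
    for k,z in list(zs.items()):
        for r in bot.tip_of(s,k)[:1]: print(k,round(r["p"],2),np.array(r["at"]),at(s,r["at"],z)[:2])
    for r in bot.boxes_of(s,"tub0"): print("tubbox",round(r["p"],2),np.array(r["at"]),at(s,r["at"],36)[:2])
    for r in bot.tip_of(s,"tub0"): print("tubtip",round(r["p"],2),np.array(r["at"]),at(s,r["at"],0)[:2])
print(bot.sense())
E
```

```text
top [ 336.3   15.8 1191.6]
bar_top 0.75 [241.1 171. ] [626.7  33.1]
round_top 0.43 [210.  176.7] [618.3 129.8]
square_top 0.6 [179.8 176.3] [631.4 224.3]
timer_grip 0.72 [237.8 175.7] [609.6  44.1]
plate_top 0.82 [182.8 246.5] [418.3 237.6]
dryer 0.86 [213.7 182.4] [615.3 126.1]
bench_block 0.75 [342.6 202.2] [ 509.2 -281.7]
spool 0.67 [334.8 159.6] [ 652.8 -276.7]
white_jar 0.78 [286.  133.7] [ 757.7 -126.7]
big_jar 0.92 [329.2 137.7] [ 729.9 -269. ]
charcoal 0.91 [119.8 189.1] [623.6 434.5]
brush_cup 0.66 [215.7 133.9] [780.3 107.1]
tubbox 0.97 [372.8 216.6] [ 449.4 -360.6]
tubbox 0.96 [307.1 185.7] [ 567.3 -168.5]
tubbox 0.86 [385.6 153.8] [ 646.7 -435.7]
tubbox 0.76 [372.9 183.2] [ 554.6 -378.1]
tubbox 0.75 [401.8 243.2] [ 358.2 -438.4]
tubtip 0.92 [370.2 212.7] [ 466.3 -365.9]
tubtip 0.87 [395.4 241.3] [ 367.1 -432.8]
tubtip 0.7 [367.8 183.4] [ 562.4 -373.4]
tubtip 0.61 [381.7 156.9] [ 647.  -434.7]
tubtip 0.6 [307.7 187.6] [ 568.  -175.4]
tubtip 0.38 [193.3 174.7] [647.6 190.6]
side [ 129.  -895.4  848.7]
bar_top 0.66 [244.6 158.2] [623.7 162.7]
round_top 0.55 [250.1 167.5] [61
[... 511 characters left out ...]
559.  -176.9]
tubbox 0.65 [278.  298.4] [ 454.1 -361.2]
tubbox 0.61 [318.9 286.3] [ 559.1 -376.2]
tubtip 0.7 [358.5 298.6] [ 642.7 -431.3]
tubtip 0.65 [315.9 295.1] [ 556.3 -372.7]
tubtip 0.63 [280.1 309.4] [ 457.  -368.2]
tubtip 0.61 [256.8 347.8] [ 360.5 -433.4]
tubtip 0.56 [276.8 243.1] [ 559.4 -170.5]
{'time_s': 1.5, 'joint_pos': array([ 1.2,  0.3,  1.6, -0. ,  1.3, -0. ]), 'dq': array([-0., -0.,  0., -0.,  0.,  0.]), 'joint_efforts': array([  0. , -50.2, -35.7,   0.1,   0. ,  -0. ]), 'tool_pos': array([241.4, 630.4, 260.7]), 'ee_rot': array([0.2, 1. , 0. , 0. ]), 'force': array([ 0.8,  0.7, -0.4]), 'moment': array([-0., -0.,  0.]), 'grasp_force': 0.0, 'gripper_width': 88.04117845950654}
```

View pics/top0.png

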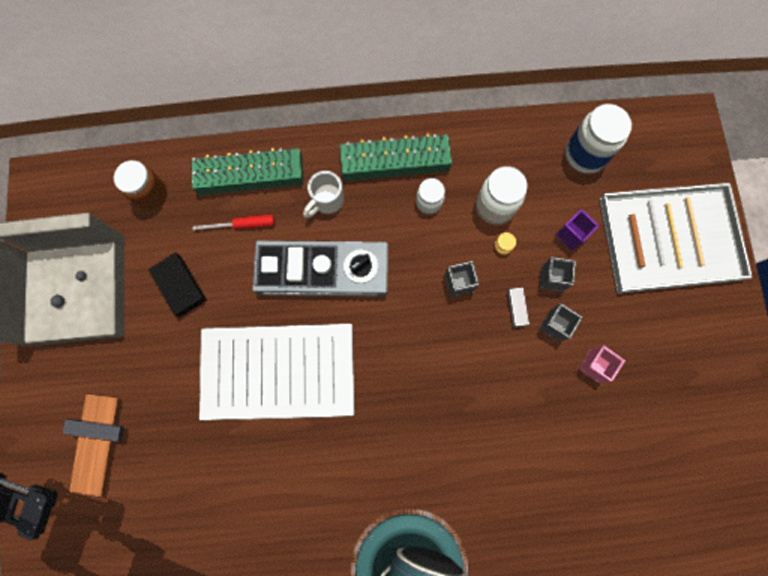

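View pics/side0.png

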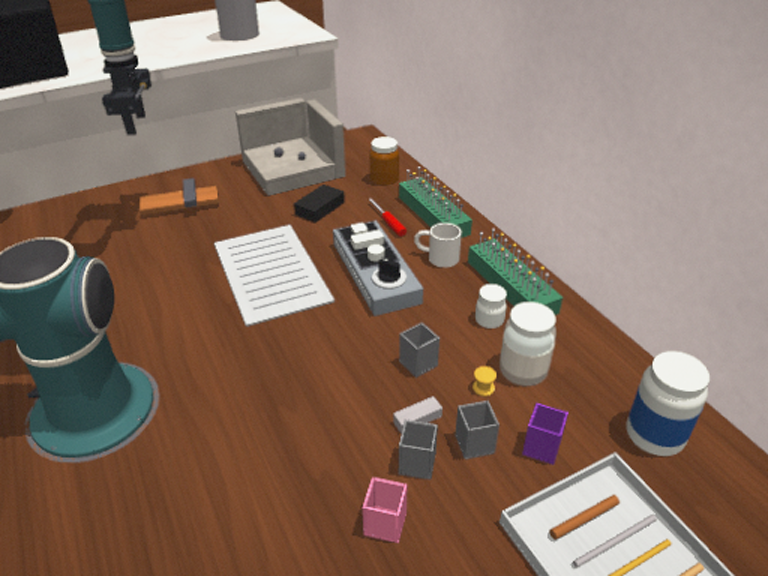

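The top view (×1.5) shows three grey tubs, mouth-up, at about (462,277), (563,321) and (560,274). The pink one at (603,365) and the purple one at (579,229) are look-alikes. The keys run square (270,264), bar (295,263), round (322,265), with the knob at (360,265). The plate is at (277,370). The side view agrees.

Emit:
{"api": "drive_tool", "payload": {
  "deltas": [
    [[0.11,-0.15,0],[0,0,-0.09]],
    [[0.11,-0.15,0],[0,0,-0.09]],
    [[0.11,-0.15,0],[0,0,-0.09]],
    [[0.11,-0.15,0],[0,0,-0.09]],
    [[0.11,-0.15,0],[0,0,-0.09]],
    [[0.11,-0.15,0],[0,0,-0.09]],
    [[0.11,-0.15,0],[0,0,-0.09]],
    [[0.11,-0.15,0],[0,0,-0.03]]
  ],
  "claw": -1
}}

```text
time_s: 2.3
tool_pos: [462.3, 328.8, 261.1]
ee_rot: [0.647, 0.763, 0.0, 0.0]
force: [-0.2, 0.2, -0.1]
gripper_width: 26.3
grasp_force: 0.0
```

Emit:
{"api": "drive_tool", "payload": {
  "deltas": [
    [[0.11,-0.15,0],[0,0,0]],
    [[0.11,-0.15,0],[0,0,0]],
    [[0.11,-0.15,0],[0,0,0]],
    [[0.11,-0.15,0],[0,0,0]],
    [[0.05,-0.1,0],[0,0,0]],
    [[0,0,0],[0,0,0]]
  ]
}}

```text
time_s: 2.9
tool_pos: [585.6, 152.0, 260.7]
ee_rot: [0.647, 0.763, -0.0, 0.001]
force: [0.9, -0.5, -1.6]
gripper_width: 0.1
grasp_force: 0.0
```

Run:
```python
from h import *
np.set_printoptions(precision=3,suppress=True)
q=bot.sense();print(q["joint_pos"],q["tool_pos"],q["ee_rot"])
s=bot.snapshot("wrist");save(s,"w1",sc=1.3);print(np.array(s["pose"]))
zs=dict(bar_top=68.5,round_top=68.5,square_top=58.5,timer_grip=82,plate_top=8,dryer=0)
for k,z in zs.items():
    for r in bot.tip_of(s,k)[:2]: print(k,round(r["p"],2),np.array(r["at"]),at(s,r["at"],z)[:2])
```

```text
[ 0.213  0.133  1.76  -0.001  1.249  0.05 ] [585.615 152.    260.694] [ 0.647  0.763 -0.     0.001]
[[  0.987  -0.155  -0.047 572.566]
 [  0.162   0.946   0.279 224.299]
 [  0.001  -0.283   0.959 385.655]
 [  0.      0.      0.      1.   ]]
bar_top 0.6 [306.9 162.6] [629.751 170.85 ]
round_top 0.82 [290.  211.1] [622.818 118.019]
square_top 0.93 [323.1 108.5] [636.376 224.507]
timer_grip 0.33 [404.3 228.7] [739.137 122.643]
plate_top 0.61 [117.6  62.2] [413.745 236.848]
dryer 0.71 [284.5 190.7] [621.899 120.233]
dryer 0.3 [425.   44.3] [744.87  311.474]
```

View pics/w1.png

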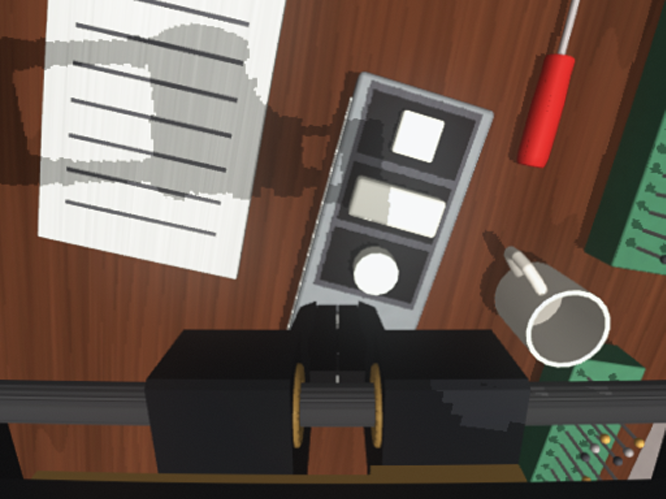

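The wrist view shows the bar key at (400,207), the round one at (376,271) and the square one at (418,135), which matches the networks. The box is turned about -7°. Next I press the bar key.

Emit:
{"api": "drive_tool", "payload": {
  "deltas": [
    [[0.09,0.038,-0.16],[0,0,-0.09]],
    [[0.086,0.038,-0.16],[0,0,-0.09]],
    [[0,0,-0.16],[0,0,0]],
    [[0,0,-0.16],[0,0,0]],
    [[0,0,-0.03],[0,0,0]],
    [[0,0,-0.02],[0,0,0]],
    [[0,0,-0.012],[0,0,0]],
    [[0,0,-0.012],[0,0,0]]
  ]
}}

```text
time_s: 4.05
tool_pos: [629.5, 174.9, 84.6]
ee_rot: [0.746, 0.666, 0.002, 0.001]
force: [-0.9, 0.3, 0.0]
gripper_width: 0.7
grasp_force: 0.0
```

Emit:
{"api": "drive_tool", "payload": {
  "deltas": [
    [[0,0,-0.006],[0,0,0]],
    [[0,0,0],[0,0,0]]
  ]
}}

```text
time_s: 4.25
tool_pos: [628.5, 174.4, 81.8]
ee_rot: [0.746, 0.665, 0.001, 0.0]
force: [0.1, -0.1, 0.4]
gripper_width: 0.3
grasp_force: 0.0
```

Emit:
{"api": "drive_tool", "payload": {
  "deltas": [
    [[0,0,-0.008],[0,0,0]],
    [[0,0,-0.004],[0,0,0]],
    [[0,0,0],[0,0,0]]
  ]
}}

```text
time_s: 4.55
tool_pos: [628.8, 174.5, 80.8]
ee_rot: [0.746, 0.665, 0.001, 0.0]
force: [-4.7, -1.6, 12.2]
gripper_width: 0.5
grasp_force: 6.1
```

Emit:
{"api": "drive_tool", "payload": {
  "deltas": [
    [[0,0,0.1],[0,0,0]],
    [[0,-0.1,0.2],[0,0,0]],
    [[0,-0.2,0.2],[0,0,0]],
    [[0,-0.2,0.2],[0,0,0]],
    [[0,-0.2,0],[0,0,0]],
    [[0,0,0],[0,0,0]]
  ]
}}

```text
time_s: 5.15
tool_pos: [629.1, 26.0, 221.0]
ee_rot: [0.748, 0.664, 0.001, 0.002]
force: [0.3, 0.6, -0.7]
gripper_width: 0.4
grasp_force: 0.0
```

Run:
```python
from h import *
np.set_printoptions(precision=3,suppress=True)
q=bot.sense();print(q["joint_pos"],q["tool_pos"],q["ee_rot"])
s=bot.snapshot("wrist");save(s,"w2",sc=1.3);print(np.array(s["pose"])[:3,3])
zs=dict(bar_top=58.5,round_top=68.5,square_top=68.5,timer_grip=82,dryer=0)
for k,z in zs.items():
    for r in bot.tip_of(s,k)[:2]: print(k,round(r["p"],2),np.array(r["at"]),at(s,r["at"],z)[:2])
```

```text
[ 0.003  0.204  1.752 -0.003  1.181  0.123] [629.13   26.008 220.996] [0.748 0.664 0.001 0.002]
[636.143  98.932 345.906]
bar_top 0.59 [238.6   2.7] [630.209 173.049]
round_top 0.68 [238.5  73.8] [623.302 119.035]
timer_grip 0.94 [240.2 177.3] [614.152  36.893]
```

View pics/w2.png

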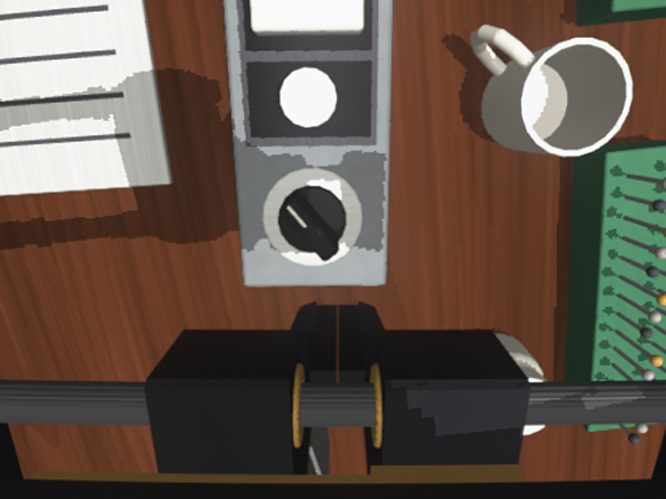

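Key check: tip contact at 58.8 mm and 12 N means the stop key is down. The knob is at (312,217), with its bar running from upper left to lower right, so its value is about 0.96. Next I look over the tubs.

Emit:
{"api": "drive_tool", "payload": {
  "deltas": [
    [[-0.04,-0.17,0.11],[0,0,0]],
    [[-0.04,-0.17,0.11],[0,0,0]],
    [[-0.04,-0.17,0.11],[0,0,0]],
    [[-0.04,-0.17,0.11],[0,0,0]],
    [[-0.04,-0.17,0.11],[0,0,0]],
    [[-0.04,-0.17,0.11],[0,0,0]],
    [[0,0,0],[0,0,0]],
    [[0,0,0],[0,0,0]]
  ],
  "claw": 0.6
}}

```text
time_s: 6.25
tool_pos: [570.2, -215.6, 378.2]
ee_rot: [0.747, 0.665, 0.0, 0.0]
force: [0.4, -0.5, 0.8]
gripper_width: 62.3
grasp_force: 0.0
```

Run:
```python
from h import *
np.set_printoptions(precision=4,suppress=True)
q=bot.sense();print(q["joint_pos"],q["tool_pos"],q["ee_rot"])
s=bot.snapshot("wrist");print(np.array(s["pose"]))
im=s["image"].copy()
for r in bot.boxes_of(s,"tub0"): print("box",round(r["p"],2),np.array(r["at"]),at(s,r["at"],36)[:2])
for r in bot.tip_of(s,"tub0"): print("tip",round(r["p"],2),np.array(r["at"]),at(s,r["at"],0)[:2])
for x in range(400,801,50):
  for y in range(-500,-99,50):
    u,v=pix(s,[x,y,72])
    if 0<u<512 and 0<v<384: cv2.circle(im,(int(u),int(v)),1,(0,255,255),-1); (x%100==0 and y%100==0) and cv2.putText(im,f"{x},{y}",(int(u),int(v)),0,.3,(0,255,0))
s["image"]=im;save(s,"w3",sc=1.5)
```

```text
[-0.4027  0.0909  1.5929  0.0008  1.4572 -0.2877] [ 570.2327 -215.5736  378.2148] [0.7466 0.6653 0.0005 0.0001]
[[   0.9933    0.1113    0.0314  577.4259]
 [  -0.1156    0.9531    0.2797 -142.9719]
 [   0.0012   -0.2814    0.9596  503.2955]
 [   0.        0.        0.        1.    ]]
box 0.77 [202.9 242.7] [ 464.909 -349.582]
box 0.77 [314.3 272.8] [ 635.5134 -423.2914]
box 0.63 [261.8 250.7] [ 555.3914 -374.0254]
tip 0.96 [252.4 116.2] [ 564.914  -167.8899]
tip 0.91 [201.3 239.5] [ 454.5291 -359.3567]
tip 0.75 [318.1 261.4] [ 647.9777 -423.4883]
tip 0.56 [262.  237.5] [ 556.8015 -367.5302]
```

View pics/w3.png

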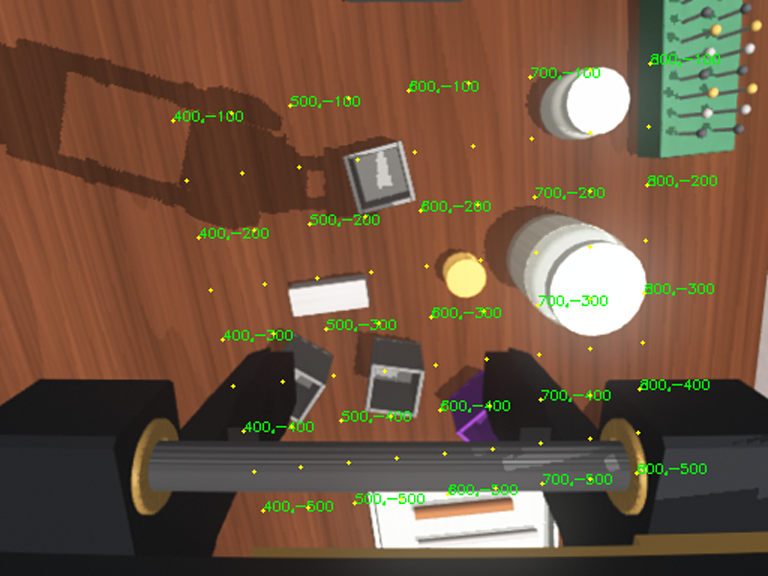

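```bash
cat > kin.py <<'E'
import numpy as np
from scipy.optimize import least_squares
from scipy.spatial.transform import Rotation as R
S=[([1.168,.264,1.604,0,1.274,-.037],[241.443,630.336,260.706]),([.213,.133,1.76,-.001,1.249,.05],[585.615,152,260.694]),
([.003,.204,1.752,-.003,1.181,.123],[629.13,26.008,220.996]),([-.4027,.0909,1.5929,.0008,1.4572,-.2877],[570.2327,-215.5736,378.2148])]
def rz(a): return R.from_euler('z',a).as_matrix()
def ry(a): return R.from_euler('y',a).as_matrix()
# par: a,h,L1,e,L2,Lt,lat(before j4)
def fk(q,p,sgn=1,full=False):
    a,h,L1,e,L2,Lt,lat=p
    A=rz(q[0]);P=A@np.array([a,lat,h]);A=A@ry(q[1]);P=P+A@np.array([0,0,L1]);A=A@ry(q[2]);el=P.copy();P=P+A@np.array([e,0,L2])
    A=A@rz(sgn*q[3]);w=P.copy();A=A@ry(q[4]);P=P+A@np.array([0,0,Lt]);A=A@rz(q[5])@rz(np.pi/2)
    return (P,A,w,el) if full else (P,A)
p0=np.array([0,350,400,0,350,250,25.])
def fit(S,sg=1,w=0.02):
    return least_squares(lambda p:np.r_[np.concatenate([fk(q,p,sg)[0]-x for q,x in S]),w*(p-p0)],p0)
E
python3 - <<'E'
from kin import *
from h import *
np.set_printoptions(precision=3,suppress=True)
for w in (.05,.01,.001):
    f=fit(S,1,w);print(w,f.x,np.abs(f.fun[:12]).max())
print(fk(S[3][0],f.x)[1],R.from_quat([.7466,.6653,.0005,.0001]).as_matrix())
s=bot.snapshot("wrist")
for n,c in dict(A=[(345,158),(402,143),(414,200),(358,213)],C=[(372,362),(423,370),(415,417),(366,405)],B=[(325,382),(300,415)]).items():
    P=np.array([at(s,np.array(x)/1.5,72)[:2] for x in c]);print(n,P.tolist(),P.mean(0))
    print([np.degrees(np.arctan2(*(P[(i+1)%len(P)]-P[i])[::-1])) for i in range(len(P))],[np.linalg.norm(P[(i+1)%len(P)]-P[i]) for i in range(len(P))])
E
```

```text
0.05 [ 14.276 275.751 482.448  -5.828 554.503 323.118  24.988] 2.3804311320877787
0.01 [  1.09  261.02  510.921   1.605 565.319 326.341  24.99 ] 0.1808385434567299
0.001 [  0.559 208.22  512.151   1.474 565.674 274.779  24.952] 0.1486300077681335
[[ 0.115  0.993  0.001]
 [ 0.993 -0.115  0.   ]
 [ 0.001  0.001 -1.   ]] [[ 0.115  0.993  0.001]
 [ 0.993 -0.115  0.001]
 [ 0.001  0.001 -1.   ]]
A [[538.1537888639655, -145.30989397291603], [587.7863500979844, -138.5718176990361], [593.1342407471715, -187.31822476979255], [543.1147671047615, -193.03874581135022]] [ 565.547 -166.06 ]
[np.float64(7.7311632348430015), np.float64(-83.73920936324191), np.float64(-173.47566444002842), np.float64(95.93406426078307)] [np.float64(50.08785088742838), np.float64(49.03888392595775), np.float64(50.34552715436244), np.float64(47.98598340058121)]
C [[537.8906694851116, -335.9693208034006], [585.807361551484, -349.8444237785883], [573.1405058677818, -400.1498564541226], [526.2935602135102, -381.3667852691598]] [ 555.783 -366.833]
[np.float64(-16.14928313579738), np.float64(-104.13321209617484), np.float64(158.15190565577498), np.float64(75.66985445563166)] [np.float64(49.88514669874802), np.float64(51.87567628074308), np.float64(50.4721713449467), np.float64(46.855338259128295)]
B [[489.7458428825475, -352.0000827962923], [459.4103742286408, -385.2902472949647]] [ 474.578 -368.645]
[np.float64(-132.34116495631238), np.float64(47.658835043687645)] [np.float64(45.03860245168383), np.float64(45.03860245168383)]
```

Emit:
{"api": "drive_tool", "payload": {
  "deltas": [
    [[0,0,0],[0.09,0,0]],
    [[0,0,0],[0.09,0,0]],
    [[0,0,0],[0.09,0,0]],
    [[0,0,0],[0.09,0,0]],
    [[0,0,0],[0,0,0]],
    [[0,0,0],[0,0,0]]
  ]
}}

```text
time_s: 7.05
tool_pos: [569.8, -215.4, 376.2]
ee_rot: [0.717, 0.639, 0.184, -0.209]
force: [1.0, -0.5, -1.0]
gripper_width: 70.6
grasp_force: 0.0
```

Run:
```python
from kin import *
from cell import bot
np.set_printoptions(precision=4,suppress=True)
s=bot.sense();print(s["joint_pos"],s["tool_pos"],s["ee_rot"])
M=R.from_quat(s["ee_rot"]).as_matrix()
for sg in (1,-1):
    f=fit(S+[(list(s["joint_pos"]),list(s["tool_pos"]))],sg,.0005);print(sg,f.x,np.abs(f.fun[:15]).max());print(fk(s["joint_pos"],f.x,sg)[1]-M)
```

```text
[-0.6306  0.2593  1.4894  0.4518  1.7346 -0.5188] [ 569.786  -215.4231  376.2022] [ 0.7171  0.6389  0.1844 -0.2089]
1 [  0.6079 251.9357 511.9501   1.6616 565.6503 318.1361  24.9792] 0.15895859308858462
[[ 0. -0. -0.]
 [-0. -0. -0.]
 [-0.  0.  0.]]
-1 [ -50.8471   34.7325 -154.0194 -418.0113  606.4898 -173.5009   37.3546] 68.88404311166227
[[-0.0668 -0.1348 -0.508 ]
 [ 0.1362 -0.0547 -0.6958]
 [-0.7463 -0.4261  0.    ]]
```

```bash
cat >> kin.py <<'E'
PAR=np.array([.6079,251.94,511.95,1.6616,565.65,318.14,24.979])
LO=np.array([-2.63,-.94,.31,-1.31,0,-2.55]);HI=np.array([2.63,2.18,2.57,4.45,2.66,2.55])
def ik(P,M,q0):
    def g(q):
        p,A=fk(q,PAR);return np.r_[(p-P)/100,R.from_matrix(A@M.T).as_rotvec()]
    f=least_squares(g,np.clip(q0,LO+1e-6,HI-1e-6),bounds=(LO,HI));return f.x,np.abs(f.fun).max()
def tool(yb,a,head=90):
    """tool pitched a deg above down.. a=0 down, 80 = 10deg below horizontal, heading head deg; closing axis perpendicular to heading"""
    h=np.radians(head);t=np.radians(a);d=np.array([np.cos(h)*np.sin(t),np.sin(h)*np.sin(t),-np.cos(t)])
    y=np.array([np.sin(h),-np.cos(h),0])*yb;return np.c_[np.cross(y,d),y,d]
E
python3 - <<'E'
from kin import *
np.set_printoptions(precision=2,suppress=True)
G=3
for yb in (1,-1):
    q=np.array([.25,.1,2.,0,1.1,0.3 if yb>0 else -2.5])
    print("yb",yb)
    for lab,P,a in [("stage down",(416,105,66),0),("up",(416,105,250),0),("back",(416,0,250),0),*[("pit",(416,0,250),t) for t in range(10,81,10)],("low",(416,0,42),80),("grasp",(416,102,42),80),("lift",(416,102,150),80)]:
        q,e=ik(np.array(P,float),tool(yb,a),q);w=fk(q,PAR,1,True)[2];print(lab,a,q,round(e,3),w)
    M=tool(yb,80)
    for sg in (1,-1):
        qq=q.copy();d=M[:,2]
        for k in range(1,10): qq,e=ik(np.array([416,102,150.]),R.from_rotvec(sg*d*k*np.pi/9).as_matrix()@M,qq)
        print("rolled",sg,qq,e)
        for y in (340,265,190):
            for z in (150,46): q2,e=ik(np.array([416,y-3,z]),tool(-yb,82),qq);print("place",y,z,q2,round(e,3),fk(q2,PAR,1,True)[2])
E
```

```text
yb 1
stage down 0 [ 0.19  0.02  2.29 -0.    0.84  0.19] 0.0 [416.   105.   384.14]
up 0 [ 0.19 -0.21  2.11 -0.    1.24  0.19] 0.0 [416.   105.   568.14]
back 0 [-0.06 -0.24  2.13 -0.    1.25 -0.06] 0.0 [416.     0.   568.14]
pit 10 [-0.19 -0.23  2.13  0.18  1.27 -0.25] 0.0 [416.   -55.24 563.31]
pit 20 [-0.31 -0.19  2.13  0.34  1.33 -0.42] 0.0 [ 416.   -108.81  548.95]
pit 30 [-0.42 -0.14  2.13  0.48  1.4  -0.57] 0.0 [ 416.   -159.07  525.52]
pit 40 [-0.51 -0.07  2.13  0.6   1.49 -0.69] 0.0 [ 416.   -204.5   493.71]
pit 50 [-0.58  0.01  2.13  0.69  1.57 -0.79] 0.0 [ 416.   -243.71  454.5 ]
pit 60 [-0.64  0.11  2.13  0.78  1.66 -0.88] 0.0 [ 416.   -275.52  409.07]
pit 70 [-0.67  0.21  2.13  0.85  1.76 -0.96] 0.0 [ 416.   -298.95  358.81]
pit 80 [-0.69  0.31  2.13  0.91  1.85 -1.03] 0.0 [ 416.   -313.31  305.24]
low 80 [-0.69  0.73  2.09  0.86  1.61 -1.32] 0.0 [ 416.   -313.31   97.24]
grasp 80 [-0.52  0.69  2.2   1.02  1.52 -1.35] 0.0 [ 416.   -211.31   97.24]
lift 80 [-0.52  0.44  2.25  1.02  1.63 -1.18] 0.0 [ 416.   -211.31  205.24]
rolled 1 [-0.52  0.44  2.25  1.02  1.63  1.96] 1.8
[... 2487 characters left out ...]
 150 [-0.36  0.44  2.31  1.19  1.58 -1.2 ] 0.0 [ 416.   -128.04  194.28]
place 190 46 [-0.36  0.69  2.26  1.2   1.5  -1.39] 0.0 [ 416.   -128.04   90.28]
rolled -1 [ 0.8  -0.21  2.57 -1.31  0.82 -2.55] 1.86944254582382
place 340 150 [ 0.68 -0.28  2.56 -1.31  0.   -2.55] 1.178 [210.13 200.29 374.62]
place 340 46 [ 0.79  0.    2.47 -1.31  0.19 -2.55] 1.323 [229.23 267.4  318.58]
place 265 150 [ 0.75 -0.3   2.57 -1.31  0.3  -2.55] 1.401 [188.42 209.98 376.05]
place 265 46 [ 0.71 -0.1   2.56 -1.31  0.22 -2.55] 1.42 [214.69 216.37 319.5 ]
place 190 150 [ 0.82 -0.27  2.57 -1.31  0.61 -2.55] 1.634 [175.49 225.65 367.2 ]
place 190 46 [ 0.74 -0.08  2.57 -1.31  0.45 -2.55] 1.615 [205.71 222.1  310.05]
```

Emit:
{"api": "drive_tool", "payload": {
  "deltas": [
    [[0,0.05,0],[-0.09,0,0]],
    [[0,0.05,0],[-0.09,0,0]],
    [[-0.01,0.05,-0.1],[-0.09,0,0]],
    [[-0.01,0.044,-0.15],[-0.09,0,0]],
    [[0,0,-0.16],[0,0,0.072]],
    [[0,0,-0.16],[0,0,0.072]],
    [[0,0,-0.16],[0,0,0]],
    [[0,0,-0.16],[0,0,0]]
  ],
  "claw": 0.8
}}

```text
time_s: 7.85
tool_pos: [565.8, -165.2, 156.2]
ee_rot: [0.665, 0.747, 0.0, 0.003]
force: [0.4, -0.0, 0.3]
gripper_width: 79.6
grasp_force: 0.0
```

Run:
```python
from h import *
np.set_printoptions(precision=3,suppress=True)
q=bot.sense();print(q["tool_pos"],q["ee_rot"],q["gripper_width"])
s=bot.snapshot("wrist");save(s,"w4",sc=1)
for r in bot.tip_of(s,"tub0"): print("tip",round(r["p"],2),np.array(r["at"]),at(s,r["at"],0)[:2])
t=bot.snapshot("top")
for r in bot.tip_of(t,"tub0"): print("tip",round(r["p"],2),np.array(r["at"]),at(t,r["at"],0)[:2])
```

```text
[ 565.828 -165.185  156.202] [0.665 0.747 0.    0.003] 79.57344252910836
tip 0.95 [260.  185.5] [ 566.647 -167.917]
tip 0.87 [133.  347.9] [ 452.874 -361.573]
tip 0.62 [228.2 361.9] [ 555.439 -367.916]
tip 0.98 [380.7 157.6] [ 644.927 -430.937]
tip 0.94 [368.2 180.8] [ 570.916 -376.109]
tip 0.79 [370.4 213.2] [ 464.605 -366.304]
tip 0.71 [182.  248.1] [414.14  241.963]
```

View pics/w4.png

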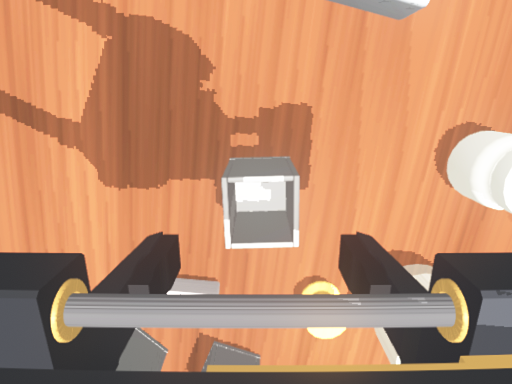

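Tub A is centred between the fingers at (260,205) and aligned with them. I descend and grip.

Emit:
{"api": "drive_tool", "payload": {
  "deltas": [
    [[0.002,-0.008,-0.14],[0,0,0]],
    [[0,0,-0.14],[0,0,0]],
    [[0,0,-0.12],[0,0,0]],
    [[0,0,-0.02],[0,0,0]],
    [[0,0,0],[0,0,0]]
  ]
}}

```text
time_s: 8.55
tool_pos: [566.8, -169.5, 52.5]
ee_rot: [0.666, 0.746, 0.0, 0.001]
force: [-0.2, 0.5, -0.1]
gripper_width: 79.6
grasp_force: 0.0
```

Emit:
{"api": "drive_tool", "payload": {
  "deltas": [
    [[0,0,0],[0,0,0]],
    [[0,0,0],[0,0,0]],
    [[0,0,0],[0,0,0]],
    [[0,0,0],[0,0,0]],
    [[0,0,0],[0,0,0]]
  ],
  "claw": -1,
  "force": 25
}}

```text
time_s: 9.05
tool_pos: [566.5, -169.7, 52.1]
ee_rot: [0.667, 0.745, 0.001, 0.001]
force: [-0.4, 0.9, 5.6]
gripper_width: 52.0
grasp_force: 24.9
```

Emit:
{"api": "drive_tool", "payload": {
  "deltas": [
    [[0,0,0.19],[0,0,0]],
    [[0,0,0.19],[0,0,0]],
    [[-0.086,0.157,0],[0,0,-0.035]],
    [[-0.086,0.157,0],[0,0,-0.035]],
    [[-0.086,0.157,0],[0,0,0]],
    [[-0.086,0.157,0],[0,0,0]],
    [[-0.086,0.157,0],[0,0,0]],
    [[-0.086,0.157,0],[0,0,0]]
  ]
}}

```text
time_s: 9.85
tool_pos: [434.8, 67.3, 145.3]
ee_rot: [0.707, 0.707, -0.0, -0.0]
force: [0.1, -1.1, -0.7]
gripper_width: 52.0
grasp_force: 24.9
```

Emit:
{"api": "drive_tool", "payload": {
  "deltas": [
    [[-0.086,0.157,0],[0,0,0]],
    [[0,0,-0.15],[0,0,0]],
    [[0,0,-0.12],[0,0,0]],
    [[0,0,-0.04],[0,0,0]],
    [[0,0,-0.02],[0,0,0]],
    [[0,0,0],[0,0,0]]
  ]
}}

```text
time_s: 10.45
tool_pos: [414.9, 105.1, 63.0]
ee_rot: [0.707, 0.707, -0.0, -0.0]
force: [0.6, 0.0, -1.4]
gripper_width: 52.0
grasp_force: 24.9
```

Emit:
{"api": "drive_tool", "payload": {
  "deltas": [
    [[0,0,-0.008],[0,0,0]],
    [[0,0,-0.004],[0,0,0]],
    [[0,0,0],[0,0,0]]
  ]
}}

```text
time_s: 10.75
tool_pos: [415.5, 105.3, 60.7]
ee_rot: [0.707, 0.708, 0.001, 0.0]
force: [0.6, -0.5, -2.0]
gripper_width: 51.7
grasp_force: 24.9
```

Emit:
{"api": "drive_tool", "payload": {
  "deltas": [
    [[0,0,0],[0,0,0]],
    [[0,0,0],[0,0,0]],
    [[0,0,0],[0,0,0]]
  ],
  "claw": 0.85
}}

```text
time_s: 11.05
tool_pos: [415.1, 105.5, 60.3]
ee_rot: [0.706, 0.708, 0.0, 0.0]
force: [-0.4, 0.4, -0.3]
gripper_width: 73.7
grasp_force: 0.0
```

Emit:
{"api": "drive_tool", "payload": {
  "deltas": [
    [[0,0,0.19],[0,0,0]],
    [[0,0,0.19],[0,0,0]],
    [[0,0,0.19],[0,0,0]],
    [[0,-0.14,0.19],[0.095,0,0]],
    [[0,-0.14,0],[0.095,0,0]],
    [[0,-0.14,0],[0.095,0,0]],
    [[0,0,0],[0.095,0,0]],
    [[0,0,0],[0.095,0,0]]
  ]
}}

```text
time_s: 11.85
tool_pos: [415.5, 9.6, 241.1]
ee_rot: [0.661, 0.662, 0.25, -0.25]
force: [0.5, 0.3, 0.3]
gripper_width: 81.1
grasp_force: 0.0
```

Emit:
{"api": "drive_tool", "payload": {
  "deltas": [
    [[0,0,0],[0.095,0,0]],
    [[0,0,0],[0.095,0,0]],
    [[0,0,0],[0.095,0,0]],
    [[0,0,0],[0.095,0,0]],
    [[0,0,0],[0.034,0,0]],
    [[0,0,0],[0,0,0]]
  ]
}}

```text
time_s: 12.45
tool_pos: [414.1, 11.2, 237.8]
ee_rot: [0.547, 0.547, 0.446, -0.45]
force: [-0.4, 0.2, -0.9]
gripper_width: 81.2
grasp_force: 0.0
```

Run:
```python
from h import *
np.set_printoptions(precision=3,suppress=True)
q=bot.sense();print(q["joint_pos"],q["tool_pos"],q["ee_rot"],q["gripper_width"])
from kin import *
print(R.from_quat(q["ee_rot"]).as_matrix())
s=bot.snapshot("wrist");save(s,"w5",sc=1)
for c in ("top","side","wrist"):
  t=s if c=="wrist" else bot.snapshot(c)
  for r in bot.tip_of(t,"tub0"): print(c,round(r["p"],2),np.array(r["at"]),at(t,r["at"],0)[:2],at(t,r["at"],8)[:2])
```

```text
[-0.675  0.308  2.148  0.902  1.811 -1.034] [414.112  11.221 237.751] [ 0.547  0.547  0.446 -0.45 ] 81.24794838624197
[[ 0.004  1.    -0.005]
 [ 0.197  0.004  0.98 ]
 [ 0.98  -0.005 -0.197]]
top 0.94 [377.9 154.8] [ 655.39  -423.152] [ 653.247 -420.206]
top 0.79 [226.6 244. ] [413.527 101.011] [413.008 100.439]
top 0.74 [396.2 243.5] [ 359.943 -434.204] [ 359.785 -431.183]
top 0.73 [368.8 184.2] [ 559.466 -376.259] [ 557.968 -373.627]
side 0.94 [257.8 349. ] [ 361.087 -437.012] [ 358.899 -441.332]
side 0.91 [279.  311.1] [ 452.242 -371.208] [ 449.195 -376.149]
side 0.91 [359.2 299.5] [ 642.533 -434.318] [ 637.692 -438.665]
side 0.89 [316.1 294.8] [ 557.21  -372.207] [ 553.173 -377.138]
side 0.6 [191.9 202. ] [411.806 111.111] [409.14  101.623]
```

View pics/w5.png

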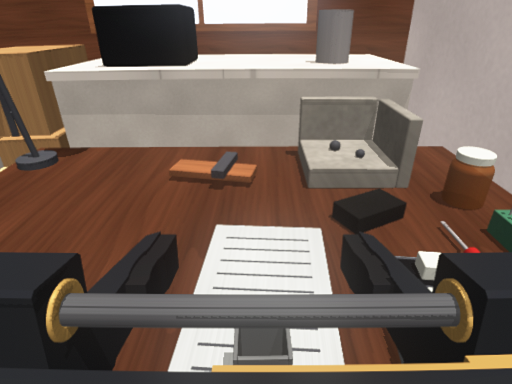

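The tool is now horizontal behind the staged tub, whose rim shows at (263,340). Before rolling I check in the side view whether anything sticks out of the gripper on the camera side.

Run:
```python
from h import *
s=bot.snapshot("side")
u,v=map(int,pix(s,[414,-80,260]));print(u,v)
save(s,"s6",(max(u-110,0),max(v-100,0),min(u+90,512),min(v+110,384)),3)
u2=[pix(s,p) for p in ([414,11,238],[414,-307,301])];print(u2)
```

```text
209 164
[[np.float64(196.87857562405182), np.float64(153.8137657251049)], [np.float64(250.4450866086323), np.float64(203.9855843264581)]]
```

View pics/s6.png

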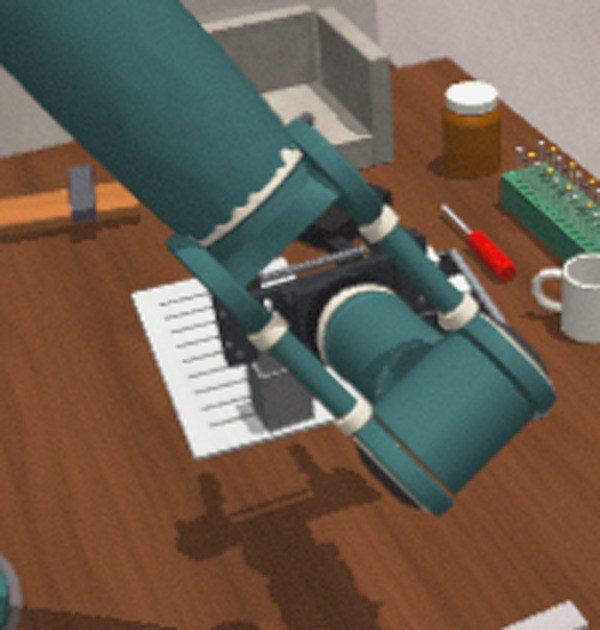

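Run:
```python
from kin import *
np.set_printoptions(precision=2,suppress=True)
q0=np.array([-.52,.69,2.2,1.02,1.52,-1.35])
for lab,P,a,yb in [("grasp",(415,102,42),78.6,1),("p340",(416,337,46),80,-1),("p265",(416,262,46),80,-1),("p190",(416,187,46),80,-1)]:
    q0=q0.copy(); q0[5]=-1.35 if yb>0 else 1.75
    q,e=ik(np.array(P,float),tool(yb,a),q0);w=fk(q,PAR,1,True)[2]
    az=(rz(q[0])@ry(q[1]+q[2])@rz(q[3]))[2,1];print(lab,q,round(e,4),w,"axis z",az,"low",w[2]-65*abs(az)-58*np.sqrt(1-az*az))
```

```text
grasp [-0.52  0.67  2.21  1.02  1.51 -1.35] 0.0 [ 415.   -209.86  104.88] axis z 0.21942353697729147 low 34.03365376754699
p340 [-0.    0.66  2.3   1.54  1.4   1.76] 0.0 [416.    23.69 101.24] axis z 0.18458624995247438 low 32.242978510695096
p265 [-0.18  0.66  2.29  1.36  1.43  1.76] 0.0 [416.   -51.31 101.24] axis z 0.1840348059796277 low 32.27282467261164
p190 [-0.35  0.67  2.26  1.19  1.47  1.77] 0.0 [ 416.   -126.31  101.24] axis z 0.1952388383494636 low 31.670074585523736
```

No protrusion shows on the gripper, and the wrist clears the bench by about 30 mm. I descend behind the tub, drive in and grip.

Emit:
{"api": "drive_tool", "payload": {
  "deltas": [
    [[0.004,0,-0.19],[0,0,0]],
    [[0,0,-0.19],[0,0,0]],
    [[0,0,-0.19],[0,0,0]],
    [[0,0,-0.13],[0,0,0]],
    [[0,0,-0.08],[0,0,0]],
    [[0,0,0],[0,0,0]]
  ]
}}

```text
time_s: 13.4
tool_pos: [415.0, 12.0, 43.1]
ee_rot: [0.547, 0.548, 0.445, -0.45]
force: [0.0, -0.2, 1.0]
gripper_width: 81.3
grasp_force: 0.0
```

Emit:
{"api": "drive_tool", "payload": {
  "deltas": [
    [[0,0.12,0],[0,0,0]],
    [[0,0.12,0],[0,0,0]],
    [[0,0.09,0],[0,0,0]],
    [[0,0.035,0],[0,0,0]],
    [[0,0,0],[0,0,0]]
  ]
}}

```text
time_s: 13.9
tool_pos: [415.5, 103.3, 45.6]
ee_rot: [0.546, 0.55, 0.446, -0.448]
force: [0.0, -0.4, -0.3]
gripper_width: 81.5
grasp_force: 0.0
```

Emit:
{"api": "drive_tool", "payload": {
  "deltas": [
    [[0,0,0],[0,0,0]],
    [[0,0,0],[0,0,0]],
    [[0,0,0],[0,0,0]],
    [[0,0,0],[0,0,0]],
    [[0,0,0],[0,0,0]]
  ],
  "claw": -1
}}

```text
time_s: 14.4
tool_pos: [415.8, 102.2, 44.5]
ee_rot: [0.547, 0.549, 0.446, -0.448]
force: [0.8, -1.6, 0.7]
gripper_width: 51.9
grasp_force: 24.9
```

Emit:
{"api": "drive_tool", "payload": {
  "deltas": [
    [[0,0,0.19],[0,0,0]],
    [[0,0,0.19],[0,0,0]],
    [[0,0.05,0],[0,0.0933,-0.0188]],
    [[0,0.05,0],[0,0.0933,-0.0188]],
    [[0,0.05,0],[0,0.0933,-0.0188]],
    [[0,0.05,0],[0,0.0933,-0.0188]],
    [[0,0.05,0],[0,0.0933,-0.0188]],
    [[0,0.05,0],[0,0.0933,-0.0188]]
  ]
}}

```text
time_s: 15.2
tool_pos: [415.4, 178.0, 139.2]
ee_rot: [0.73, 0.255, 0.206, -0.6]
force: [0.0, 0.5, -2.0]
gripper_width: 52.0
grasp_force: 24.9
```

Emit:
{"api": "drive_tool", "payload": {
  "deltas": [
    [[0,0.05,0],[0,0.0933,-0.0188]],
    [[0,0.05,0],[0,0.0933,-0.0188]],
    [[0,0.05,0],[0,0.0933,-0.0188]],
    [[0,0.05,0],[0,0.0933,-0.0188]],
    [[0,0.05,0],[0,0.0933,-0.0188]],
    [[0,0.05,0],[0,0.0933,-0.0188]],
    [[0,0.05,0],[0,0.0933,-0.0188]],
    [[0,0.05,0],[0,0.0933,-0.0188]]
  ]
}}

```text
time_s: 16.0
tool_pos: [415.3, 278.0, 139.1]
ee_rot: [0.745, -0.202, -0.166, -0.613]
force: [-0.3, 0.5, -1.4]
gripper_width: 51.8
grasp_force: 24.9
```

Emit:
{"api": "drive_tool", "payload": {
  "deltas": [
    [[0,0.05,0],[0,0.0933,-0.0188]],
    [[0,0.05,0],[0,0.0933,-0.0188]],
    [[0,0.05,0],[0,0.0933,-0.0188]],
    [[0,0.05,0],[0,0.0933,-0.0188]],
    [[0,0.05,0],[0,0.0933,-0.0188]],
    [[0,0.05,0],[0,0.0933,-0.0188]],
    [[0,0,0],[0,0.0933,-0.0188]],
    [[0,0,0],[0,0,0]]
  ]
}}

```text
time_s: 16.8
tool_pos: [415.0, 352.9, 139.1]
ee_rot: [-0.546, 0.547, 0.447, 0.45]
force: [0.2, 1.4, -0.8]
gripper_width: 51.8
grasp_force: 24.9
```

Run:
```python
from h import *
from kin import *
np.set_printoptions(precision=3,suppress=True)
q=bot.sense();print(q["joint_pos"],q["tool_pos"],q["gripper_width"],q["grasp_force"]);print(R.from_quat(q["ee_rot"]).as_matrix())
t=bot.snapshot("top")
print([(round(r["p"],2),at(t,r["at"],8)) for r in bot.tip_of(t,"plate_top")])
```

```text
[0.038 0.396 2.349 1.533 1.373 1.973] [414.96  352.882 139.099] 51.77529619238745 24.917693554598372
[[ 0.001 -1.     0.004]
 [-0.195  0.004  0.981]
 [-0.981 -0.002 -0.195]]
[(0.93, array([417.006, 249.997,   8.   ]))]
```

Emit:
{"api": "drive_tool", "payload": {
  "deltas": [
    [[0,0,-0.14],[0.035,0,0]],
    [[0,0,-0.12],[0,0,0]],
    [[0,0,-0.06],[0,0,0]],
    [[0,0,-0.012],[0,0,0]],
    [[0,0,0],[0,0,0]]
  ]
}}

```text
time_s: 17.4
tool_pos: [415.6, 352.4, 56.2]
ee_rot: [-0.533, 0.535, 0.461, 0.466]
force: [0.5, 0.2, -0.2]
gripper_width: 51.9
grasp_force: 24.9
```

Emit:
{"api": "drive_tool", "payload": {
  "deltas": [
    [[0,0,-0.008],[0,0,0]],
    [[0,0,-0.008],[0,0,0]],
    [[0,0,0],[0,0,0]]
  ],
  "force": 5
}}

```text
time_s: 17.7
tool_pos: [415.8, 352.7, 53.1]
ee_rot: [-0.534, 0.534, 0.461, 0.466]
force: [0.1, -0.5, -0.4]
gripper_width: 51.9
grasp_force: 5.0
```

Emit:
{"api": "drive_tool", "payload": {
  "deltas": [
    [[0,0,-0.008],[0,0,0]],
    [[0,0,-0.008],[0,0,0]],
    [[0,0,0],[0,0,0]]
  ]
}}

```text
time_s: 18.0
tool_pos: [416.0, 352.8, 50.4]
ee_rot: [-0.533, 0.533, 0.462, 0.467]
force: [-0.3, -1.0, 5.5]
gripper_width: 52.0
grasp_force: 5.0
```

Emit:
{"api": "drive_tool", "payload": {
  "deltas": [
    [[0,-0.01,-0.008],[0,0,0]],
    [[0,-0.01,-0.008],[0,0,0]],
    [[0,0,0],[0,0,0]]
  ]
}}

```text
time_s: 18.3
tool_pos: [416.0, 347.6, 45.9]
ee_rot: [-0.533, 0.534, 0.462, 0.467]
force: [-0.6, -1.7, 5.6]
gripper_width: 52.1
grasp_force: 5.0
```

Emit:
{"api": "drive_tool", "payload": {
  "deltas": [
    [[0,0,0],[0,0,0]],
    [[0,0,0],[0,0,0]],
    [[0,0,0],[0,0,0]],
    [[0,0,0],[0,0,0]]
  ],
  "claw": 0.85
}}

```text
time_s: 18.7
tool_pos: [415.3, 347.7, 44.3]
ee_rot: [-0.534, 0.535, 0.462, 0.465]
force: [-0.4, 0.1, -0.0]
gripper_width: 80.9
grasp_force: 0.0
```

Emit:
{"api": "drive_tool", "payload": {
  "deltas": [
    [[0,-0.1,0.02],[0,0,0]],
    [[0,-0.19,0.02],[0,0,0]],
    [[0,-0.19,0.02],[0,0,0]],
    [[0,-0.12,0.15],[0,-0.0933,0.0188]],
    [[0,-0.12,0.15],[0,-0.0933,0.0188]],
    [[0,-0.12,0.15],[0,-0.0933,0.0188]],
    [[0,-0.12,0.15],[0,-0.0933,0.0188]],
    [[0,-0.12,0.15],[0,-0.0933,0.0188]]
  ]
}}

```text
time_s: 19.5
tool_pos: [414.9, 76.5, 248.4]
ee_rot: [0.701, -0.291, -0.271, -0.592]
force: [0.6, 0.2, -0.5]
gripper_width: 81.6
grasp_force: 0.0
```

Run:
```python
from h import *
np.set_printoptions(precision=3,suppress=True)
s=bot.snapshot("side");t=bot.snapshot("top");q=bot.sense();print(q["tool_pos"],q["time_s"],q["joint_pos"])
for n,z in ((s,80),(t,80)):
  for r in bot.tip_of(n,"tub0"): print(round(r["p"],2),np.array(r["at"]),at(n,r["at"],0)[:2],at(n,r["at"],z)[:2])
a=cv2.resize(s["image"][90:350,140:400],None,fx=1.5,fy=1.5);b=cv2.resize(t["image"][140:270,120:420],(390*2,390))[:, :400]
cv2.imwrite("pics/st7.png",np.hstack([a,b]))
```

```text
[418.293  74.258 250.957] 19.6 [-0.562  0.274  2.195  0.997  1.794  1.373]
0.95 [358.6 297.4] [ 645.182 -428.518] [ 596.523 -472.527]
0.92 [315.6 294.1] [ 557.308 -369.819] [ 516.932 -419.361]
0.85 [257.7 348.9] [ 361.004 -436.691] [ 339.134 -479.929]
0.7 [278.6 307.3] [ 456.813 -361.221] [ 425.911 -411.574]
0.53 [169.4 142.4] [460.17  489.804] [428.951 359.228]
0.85 [378.7 157.8] [ 644.882 -424.082] [ 624.164 -394.551]
0.82 [143.7 250.7] [417.217 363.777] [411.784 340.413]
0.78 [395.3 241.3] [ 367.138 -432.445] [ 365.067 -402.353]
0.59 [370.8 186.2] [ 552.212 -381.778] [ 537.716 -355.088]
0.56 [369.4 214.7] [ 460.136 -362.295] [ 451.822 -336.913]
```

View pics/st7.png

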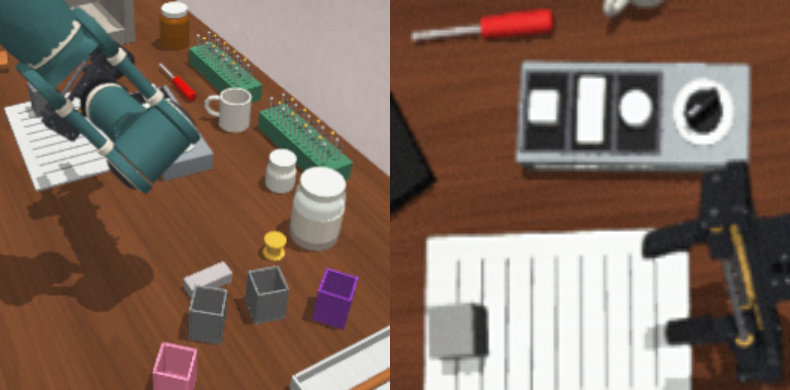

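Tub A stands mouth-down on the plate, at about (455,330) in the right half, well inside the plate. Next I roll back and go for tub B.

Emit:
{"api": "drive_tool", "payload": {
  "deltas": [
    [[0,0,0],[0,-0.0937,0.0165]],
    [[0,0,0],[0,-0.0937,0.0165]],
    [[0,0,0],[0,-0.0937,0.0165]],
    [[0,0,0],[0,-0.0937,0.0165]],
    [[0,0,0],[0,-0.0937,0.0165]],
    [[0,0,0],[0,-0.0937,0.0165]],
    [[0,0,0],[0,-0.0937,0.0165]],
    [[0,0,0],[0,-0.0937,0.0165]]
  ]
}}

```text
time_s: 20.5
tool_pos: [414.2, 79.3, 245.1]
ee_rot: [0.758, 0.155, 0.105, -0.625]
force: [-0.3, -0.7, 0.3]
gripper_width: 81.3
grasp_force: 0.0
```

Emit:
{"api": "drive_tool", "payload": {
  "deltas": [
    [[0,0,0],[0,-0.0937,0.0165]],
    [[0,0,0],[0,-0.0937,0.0165]],
    [[0,0,0],[0,-0.0937,0.0165]],
    [[0,0,0],[0,-0.0937,0.0165]],
    [[0,0,0],[0,-0.0937,0.0165]],
    [[0,0,0],[0,-0.0937,0.0165]],
    [[0,0,0],[0,-0.0937,0.0165]],
    [[0,0,0],[0,-0.0937,0.0165]]
  ]
}}

```text
time_s: 21.3
tool_pos: [414.2, 79.4, 245.2]
ee_rot: [0.552, 0.548, 0.447, -0.442]
force: [0.1, 0.5, 0.6]
gripper_width: 81.9
grasp_force: 0.0
```

Emit:
{"api": "drive_tool", "payload": {
  "deltas": [
    [[0,-0.1,0],[-0.094,0,0]],
    [[0,-0.18,0],[-0.094,0,0]],
    [[0.02,-0.18,0],[-0.094,0,0]],
    [[0.02,-0.18,0],[-0.094,0,0]],
    [[0.02,-0.18,0],[-0.094,0,0]],
    [[0.02,-0.18,0],[-0.094,0,0]],
    [[0.02,-0.18,0],[-0.094,0,0]],
    [[0.02,-0.18,0],[-0.094,0,0]]
  ]
}}

```text
time_s: 22.1
tool_pos: [445.5, -263.0, 245.1]
ee_rot: [0.705, 0.704, 0.064, -0.058]
force: [-1.1, -0.8, -1.0]
gripper_width: 81.4
grasp_force: 0.0
```

Emit:
{"api": "drive_tool", "payload": {
  "deltas": [
    [[0.01,-0.15,0],[-0.094,0,0]],
    [[0,-0.03,0],[-0.06,0,0]],
    [[0,0,0],[0,0,0]]
  ]
}}

```text
time_s: 22.4
tool_pos: [447.5, -304.9, 244.1]
ee_rot: [0.706, 0.707, -0.02, 0.025]
force: [-0.8, 0.0, -0.2]
gripper_width: 81.7
grasp_force: 0.0
```

Run:
```python
from h import *
from kin import *
np.set_printoptions(precision=3,suppress=True)
q=bot.sense();print(q["joint_pos"],q["tool_pos"],q["time_s"]);M=R.from_quat(q["ee_rot"]).as_matrix();print(M)
s=bot.snapshot("wrist");save(s,"w8",sc=1.3)
for r in bot.tip_of(s,"tub0"): print("tip",round(r["p"],2),np.array(r["at"]),at(s,r["at"],0)[:2])
```

```text
[-0.616 -0.003  1.936 -0.052  1.165 -0.598] [ 447.509 -304.867  244.111] 22.4
[[-0.002  1.     0.008]
 [ 0.998  0.002 -0.064]
 [-0.064  0.008 -0.998]]
tip 0.76 [346.6 202.4] [ 554.62  -368.961]
tip 0.67 [266.4 195.7] [ 457.206 -360.108]
tip 0.67 [417.7 244.9] [ 652.62  -428.058]
tip 0.56 [188.8 252.5] [ 358.481 -437.638]
```

View pics/w8.png

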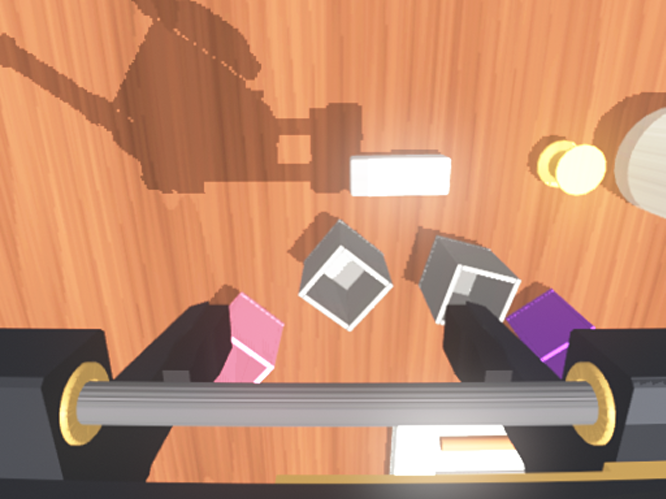

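B's rim is the diamond (300,294)-(342,249)-(391,286)-(350,328). C's rim has corners (457,266) and (519,282). The pink and purple look-alikes stay out of reach of both.

Run:
```python
from h import *
np.set_printoptions(precision=1,suppress=True)
s=bot.snapshot("wrist")
for n,c in dict(B=[(300,294),(342,249),(391,286),(350,328)],C=[(457,266),(519,282),(440,318)]).items():
    P=np.array([at(s,np.array(x)/1.3,72)[:2] for x in c]);print(n,P,P.mean(0),P[1:].mean(0))
    print([np.degrees(np.arctan2(*(P[(i+1)%len(P)]-P[i])[::-1])).round(1) for i in range(len(P))],[np.linalg.norm(P[(i+1)%len(P)]-P[i]).round() for i in range(len(P))])
```

```text
B [[ 419.6 -365.5]
 [ 451.7 -328.9]
 [ 489.2 -359. ]
 [ 458.3 -395.4]] [ 454.7 -362.2] [ 466.4 -361.1]
[np.float64(48.8), np.float64(-38.7), np.float64(-130.3), np.float64(142.3)] [np.float64(49.0), np.float64(48.0), np.float64(48.0), np.float64(49.0)]
C [[ 538.2 -342.7]
 [ 587.5 -356.1]
 [ 529.1 -386.8]] [ 551.6 -361.9] [ 558.3 -371.5]
[np.float64(-15.2), np.float64(-152.3), np.float64(78.3)] [np.float64(51.0), np.float64(66.0), np.float64(45.0)]
```

Emit:
{"api": "drive_tool", "payload": {
  "deltas": [
    [[0.017,-0.1,0],[0.041,0.005,0]],
    [[0.017,-0.126,0],[0,0,-0.09]],
    [[0,0,-0.1],[0,0,-0.09]],
    [[0,0,-0.1],[0,0,-0.09]],
    [[0,0,-0.1],[0,0,-0.09]],
    [[0,0,-0.1],[0,0,-0.09]],
    [[0,0,0],[0,0,0]]
  ]
}}

```text
time_s: 23.25
tool_pos: [453.7, -361.5, 141.9]
ee_rot: [0.909, 0.418, -0.002, -0.003]
force: [-0.7, 1.8, -1.2]
gripper_width: 81.3
grasp_force: 0.0
```

Run:
```python
from h import *
from kin import *
np.set_printoptions(precision=3,suppress=True)
q=bot.sense();print(q["joint_pos"],q["tool_pos"],q["time_s"]);M=R.from_quat(q["ee_rot"]).as_matrix();print(M)
s=bot.snapshot("wrist")
for r in bot.tip_of(s,"tub0"): print("tip",round(r["p"],2),np.array(r["at"]),at(s,r["at"],0)[:2])
save(s,"w9")
```

```text
[-0.715  0.193  1.922 -0.001  1.034 -0.006] [ 453.698 -361.516  141.892] 23.25
[[ 0.651  0.759 -0.006]
 [ 0.759 -0.651  0.004]
 [-0.001 -0.007 -1.   ]]
tip 0.9 [502.7  93.3] [ 650.286 -428.324]
tip 0.77 [237.1 302.1] [ 361.381 -433.537]
tip 0.6 [367.9 115.9] [ 556.745 -372.602]
```

View pics/w9.png

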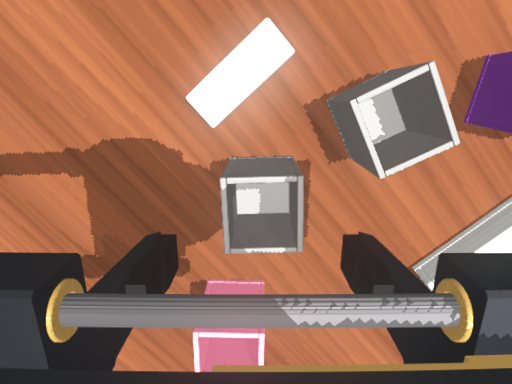

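B is centred and aligned at (262,205). I descend and grip.

Emit:
{"api": "drive_tool", "payload": {
  "deltas": [
    [[0.006,0,-0.14],[0,0,0]],
    [[0,0,-0.14],[0,0,0]],
    [[0,0,-0.08],[0,0,0]],
    [[0,0,0],[0,0,0]]
  ]
}}

```text
time_s: 23.75
tool_pos: [456.9, -362.8, 55.3]
ee_rot: [0.908, 0.419, -0.001, -0.0]
force: [-0.1, 1.0, 0.0]
gripper_width: 81.4
grasp_force: 0.0
```

Emit:
{"api": "drive_tool", "payload": {
  "deltas": [
    [[0,0,0],[0,0,0]],
    [[0,0,0],[0,0,0]],
    [[0,0,0],[0,0,0]],
    [[0,0,0],[0,0,0]],
    [[0,0,0],[0,0,0]]
  ],
  "claw": -1,
  "force": 25
}}

```text
time_s: 24.25
tool_pos: [458.7, -364.4, 58.6]
ee_rot: [0.908, 0.418, 0.0, 0.003]
force: [-0.9, 1.1, 6.3]
gripper_width: 51.7
grasp_force: 25.0
```

Run:
```python
from h import *
np.set_printoptions(precision=3,suppress=True)
t=bot.snapshot("top")
print([(round(r["p"],2),at(t,r["at"],80)[:2]) for r in bot.tip_of(t,"tub0")])
s=bot.snapshot("wrist");print([(round(r["p"],2),at(s,r["at"],0)[:2]) for r in bot.tip_of(s,"tub0")])
q=bot.sense();print(q["joint_pos"],q["tool_pos"],q["time_s"])
```

```text
[(0.8, array([ 548.741, -351.258])), (0.7, array([ 628.252, -406.129])), (0.58, array([417.313, 343.149])), (0.5, array([ 449.462, -330.395])), (0.19, array([ 619.303, -257.485]))]
[(0.79, array([ 357.72 , -434.991])), (0.67, array([ 558.308, -371.908])), (0.58, array([ 457.719, -364.422]))]
[-0.713  0.298  1.97  -0.002  0.869 -0.003] [ 458.698 -364.404   58.56 ] 24.45
```

Emit:
{"api": "drive_tool", "payload": {
  "deltas": [
    [[0,0,0.19],[0,0,0]],
    [[0,0,0.19],[0,0,0]],
    [[-0.015,0.17,0],[0,0,0.05]],
    [[-0.015,0.17,0],[0,0,0.05]],
    [[-0.015,0.17,0],[0,0,0.05]],
    [[-0.015,0.17,0],[0,0,0.05]],
    [[-0.015,0.17,0],[0,0,0.05]],
    [[-0.015,0.17,0],[0,0,0.05]]
  ]
}}

```text
time_s: 25.25
tool_pos: [435.0, -107.3, 152.1]
ee_rot: [0.785, 0.62, 0.001, 0.002]
force: [0.3, -0.2, -0.5]
gripper_width: 51.8
grasp_force: 25.0
```

Emit:
{"api": "drive_tool", "payload": {
  "deltas": [
    [[-0.015,0.17,0],[0,0,0.05]],
    [[-0.015,0.17,0],[0,0,0.05]],
    [[-0.015,0.17,0],[0,0,0.05]],
    [[-0.015,0.17,0],[0,0,0]],
    [[-0.015,0.17,0],[0,0,0]],
    [[0,0,-0.15],[0,0,0]],
    [[0,0,-0.12],[0,0,0]],
    [[0,0,-0.04],[0,0,0]]
  ]
}}

```text
time_s: 26.05
tool_pos: [414.0, 103.8, 71.8]
ee_rot: [0.707, 0.707, -0.002, 0.0]
force: [-1.6, -0.1, -0.6]
gripper_width: 51.6
grasp_force: 25.0
```

Emit:
{"api": "drive_tool", "payload": {
  "deltas": [
    [[0,0,-0.02],[0,0,0]],
    [[0,0,0],[0,0,0]]
  ]
}}

```text
time_s: 26.25
tool_pos: [417.0, 103.4, 69.7]
ee_rot: [0.708, 0.706, 0.001, 0.002]
force: [0.5, 0.1, -0.5]
gripper_width: 51.6
grasp_force: 25.0
```

Emit:
{"api": "drive_tool", "payload": {
  "deltas": [
    [[0,0.004,-0.012],[0,0,0]],
    [[0,0,0],[0,0,0]]
  ]
}}

```text
time_s: 26.45
tool_pos: [417.8, 104.6, 67.5]
ee_rot: [0.708, 0.706, 0.001, 0.002]
force: [0.5, 0.1, -0.7]
gripper_width: 51.9
grasp_force: 25.0
```

Emit:
{"api": "drive_tool", "payload": {
  "deltas": [
    [[0,0,-0.01],[0,0,0]],
    [[0,0,0],[0,0,0]]
  ]
}}

```text
time_s: 26.65
tool_pos: [418.1, 104.7, 66.4]
ee_rot: [0.708, 0.707, 0.001, 0.002]
force: [-5.4, -1.9, 14.8]
gripper_width: 51.8
grasp_force: 25.0
```

Emit:
{"api": "drive_tool", "payload": {
  "deltas": [
    [[0,0,0.004],[0,0,0]],
    [[0,0,0],[0,0,0]],
    [[0,0,0],[0,0,0]],
    [[0,0,0],[0,0,0]]
  ],
  "claw": 0.85
}}

```text
time_s: 27.05
tool_pos: [416.7, 104.6, 64.9]
ee_rot: [0.708, 0.707, 0.001, 0.002]
force: [-0.0, 0.3, -0.4]
gripper_width: 80.6
grasp_force: 0.0
```

Emit:
{"api": "drive_tool", "payload": {
  "deltas": [
    [[0,0,0.19],[0,0,0]],
    [[0,0,0.19],[0,0,0]],
    [[0,0,0.19],[0,0,0]],
    [[0,-0.14,0.18],[0.095,0,0]],
    [[0,-0.14,0],[0.095,0,0]],
    [[0,-0.14,0],[0.095,0,0]],
    [[0,0,0],[0.095,0,0]],
    [[0,0,0],[0.095,0,0]]
  ]
}}

```text
time_s: 27.85
tool_pos: [417.3, 7.8, 244.8]
ee_rot: [0.663, 0.66, 0.251, -0.249]
force: [-1.1, 1.0, -0.9]
gripper_width: 81.6
grasp_force: 0.0
```

Emit:
{"api": "drive_tool", "payload": {
  "deltas": [
    [[0,0,0],[0.095,0,0]],
    [[0,0,0],[0.095,0,0]],
    [[0,0,0],[0.095,0,0]],
    [[0,0,0],[0.095,0,0]],
    [[0,0,0],[0.034,0,0]],
    [[0,0,0],[0,0,0]]
  ]
}}

```text
time_s: 28.45
tool_pos: [416.0, 9.4, 241.5]
ee_rot: [0.549, 0.546, 0.446, -0.45]
force: [0.4, 0.5, 0.2]
gripper_width: 81.4
grasp_force: 0.0
```

Run:
```python
from h import *
from kin import *
np.set_printoptions(precision=3,suppress=True)
q=bot.sense();print(q["joint_pos"],q["tool_pos"],q["time_s"]);M=R.from_quat(q["ee_rot"]).as_matrix();print(M)
t=bot.snapshot("top")
print([(round(r["p"],2),at(t,r["at"],8)[:2],at(t,r["at"],80)[:2]) for r in bot.tip_of(t,"tub0")])
```

```text
[-0.677  0.303  2.144  0.905  1.815 -1.023] [415.971   9.413 241.539] 28.45
[[ 0.008  1.    -0.001]
 [ 0.198 -0.     0.98 ]
 [ 0.98  -0.008 -0.198]]
[(0.98, array([ 650.916, -426.613]), array([ 631.777, -399.702])), (0.86, array([421.679, 361.528]), array([416.485, 340.495])), (0.84, array([ 562.038, -372.957]), array([ 548.305, -349.31 ])), (0.83, array([417.832, 101.911]), array([412.872,  96.671])), (0.66, array([ 364.103, -426.345]), array([ 362.412, -399.45 ])), (0.44, array([417.262, 236.116]), array([412.337, 222.712]))]
```

Tub B is staged at (417,104), with the tool in the same pose as before. I repeat the side grasp.

Emit:
{"api": "drive_tool", "payload": {
  "deltas": [
    [[0.003,0,-0.19],[0,0,0]],
    [[0,0,-0.19],[0,0,0]],
    [[0,0,-0.19],[0,0,0]],
    [[0,0,-0.14],[0,0,0]],
    [[0,0,-0.085],[0,0,0]],
    [[0,0,0],[0,0,0]]
  ]
}}

```text
time_s: 29.15
tool_pos: [417.1, 9.9, 43.7]
ee_rot: [0.549, 0.548, 0.445, -0.448]
force: [-0.4, -0.4, -0.4]
gripper_width: 81.4
grasp_force: 0.0
```

Emit:
{"api": "drive_tool", "payload": {
  "deltas": [
    [[0,0.12,0],[0,0,0]],
    [[0,0.12,0],[0,0,0]],
    [[0,0.09,0],[0,0,0]],
    [[0,0.035,0],[0,0,0]],
    [[0,0,0],[0,0,0]]
  ]
}}

```text
time_s: 29.65
tool_pos: [417.4, 101.4, 46.1]
ee_rot: [0.548, 0.549, 0.446, -0.447]
force: [0.0, -0.3, 0.2]
gripper_width: 81.2
grasp_force: 0.0
```

Emit:
{"api": "drive_tool", "payload": {
  "deltas": [
    [[0,0,0],[0,0,0]],
    [[0,0,0],[0,0,0]],
    [[0,0,0],[0,0,0]],
    [[0,0,0],[0,0,0]],
    [[0,0,0],[0,0,0]]
  ],
  "claw": -1
}}

```text
time_s: 30.15
tool_pos: [417.6, 100.3, 44.8]
ee_rot: [0.549, 0.548, 0.446, -0.447]
force: [0.3, -0.4, 0.8]
gripper_width: 52.0
grasp_force: 25.0
```

Emit:
{"api": "drive_tool", "payload": {
  "deltas": [
    [[0,0,0.19],[0,0,0]],
    [[0,0,0.19],[0,0,0]],
    [[0,0.035,0],[0,0.0933,-0.0188]],
    [[0,0.035,0],[0,0.0933,-0.0188]],
    [[0,0.035,0],[0,0.0933,-0.0188]],
    [[0,0.035,0],[0,0.0933,-0.0188]],
    [[0,0.035,0],[0,0.0933,-0.0188]],
    [[0,0.035,0],[0,0.0933,-0.0188]]
  ]
}}

```text
time_s: 30.95
tool_pos: [417.0, 153.6, 139.5]
ee_rot: [0.732, 0.254, 0.205, -0.599]
force: [-0.7, -0.4, -1.1]
gripper_width: 51.7
grasp_force: 25.0
```

Emit:
{"api": "drive_tool", "payload": {
  "deltas": [
    [[0,0.035,0],[0,0.0933,-0.0188]],
    [[0,0.035,0],[0,0.0933,-0.0188]],
    [[0,0.035,0],[0,0.0933,-0.0188]],
    [[0,0.035,0],[0,0.0933,-0.0188]],
    [[0,0.035,0],[0,0.0933,-0.0188]],
    [[0,0.035,0],[0,0.0933,-0.0188]],
    [[0,0.035,0],[0,0.0933,-0.0188]],
    [[0,0.035,0],[0,0.0933,-0.0188]]
  ]
}}

```text
time_s: 31.75
tool_pos: [417.0, 223.6, 139.4]
ee_rot: [0.746, -0.202, -0.168, -0.612]
force: [-0.2, 0.3, -1.5]
gripper_width: 51.5
grasp_force: 25.0
```

Emit:
{"api": "drive_tool", "payload": {
  "deltas": [
    [[0,0.035,0],[0,0.0933,-0.0188]],
    [[0,0.035,0],[0,0.0933,-0.0188]],
    [[0,0.035,0],[0,0.0933,-0.0188]],
    [[0,0.035,0],[0,0.0933,-0.0188]],
    [[0,0.035,0],[0,0.0933,-0.0188]],
    [[0,0,0],[0,0.0933,-0.0188]],
    [[0,0,0],[0,0.0933,-0.0188]],
    [[0,0,0],[0,0,0]]
  ]
}}

```text
time_s: 32.55
tool_pos: [416.9, 267.1, 139.5]
ee_rot: [-0.546, 0.547, 0.449, 0.449]
force: [-0.3, 0.0, -0.8]
gripper_width: 52.0
grasp_force: 25.0
```

Run:
```python
from h import *
from kin import *
np.set_printoptions(precision=3,suppress=True)
q=bot.sense();print(q["joint_pos"],q["tool_pos"],q["gripper_width"],q["time_s"]);M=R.from_quat(q["ee_rot"]).as_matrix();print(M)
```

```text
[-0.168  0.4    2.342  1.342  1.455  1.968] [416.912 267.068 139.456] 52.005625192758394 32.55
[[-0.002 -1.     0.001]
 [-0.194  0.002  0.981]
 [-0.981  0.001 -0.194]]
```

Emit:
{"api": "drive_tool", "payload": {
  "deltas": [
    [[0,0,-0.14],[0.035,0,0]],
    [[0,0,-0.12],[0,0,0]],
    [[0,0,-0.06],[0,0,0]],
    [[0,0,-0.024],[0,0,0]],
    [[0,0,0],[0,0,0]]
  ]
}}

```text
time_s: 33.05
tool_pos: [417.1, 267.0, 53.2]
ee_rot: [-0.533, 0.534, 0.464, 0.464]
force: [0.4, 0.0, -1.3]
gripper_width: 51.7
grasp_force: 25.0
```

Emit:
{"api": "drive_tool", "payload": {
  "deltas": [
    [[0,0,-0.008],[0,0,0]],
    [[0,0,-0.008],[0,0,0]],
    [[0,0,0],[0,0,0]]
  ],
  "force": 5
}}

```text
time_s: 33.35
tool_pos: [417.8, 267.0, 50.9]
ee_rot: [-0.533, 0.533, 0.463, 0.465]
force: [0.2, -0.8, 1.7]
gripper_width: 51.9
grasp_force: 5.0
```

Emit:
{"api": "drive_tool", "payload": {
  "deltas": [
    [[0,-0.006,-0.008],[0,0,0]],
    [[0,-0.006,-0.008],[0,0,0]],
    [[0,0,0],[0,0,0]]
  ]
}}

```text
time_s: 33.65
tool_pos: [417.8, 263.9, 47.3]
ee_rot: [-0.533, 0.533, 0.464, 0.466]
force: [0.3, -1.3, 6.1]
gripper_width: 51.9
grasp_force: 5.0
```

Emit:
{"api": "drive_tool", "payload": {
  "deltas": [
    [[0,0,0],[0,0,0]],
    [[0,0,0],[0,0,0]],
    [[0,0,0],[0,0,0]],
    [[0,0,0],[0,0,0]]
  ],
  "claw": 0.85
}}

```text
time_s: 34.05
tool_pos: [417.1, 264.1, 45.7]
ee_rot: [-0.533, 0.534, 0.464, 0.464]
force: [-0.6, 0.4, 0.5]
gripper_width: 80.6
grasp_force: 0.0
```

Emit:
{"api": "drive_tool", "payload": {
  "deltas": [
    [[0,-0.1,0.02],[0,0,0]],
    [[0,-0.19,0.02],[0,0,0]],
    [[0,-0.19,0.02],[0,0,0]],
    [[0,-0.05,0.15],[0,-0.094,0.0147]],
    [[0,-0.05,0.15],[0,-0.094,0.0147]],
    [[0,-0.05,0.15],[0,-0.094,0.0147]],
    [[0,-0.05,0.15],[0,-0.094,0.0147]],
    [[0,-0.05,0.15],[0,-0.094,0.0147]]
  ]
}}

```text
time_s: 34.85
tool_pos: [416.8, 81.2, 249.6]
ee_rot: [0.695, -0.298, -0.264, -0.599]
force: [0.6, -0.5, -0.2]
gripper_width: 81.4
grasp_force: 0.0
```

Emit:
{"api": "drive_tool", "payload": {
  "deltas": [
    [[0,0,0],[0,-0.094,0.0147]],
    [[0,0,0],[0,-0.094,0.0147]],
    [[0,0,0],[0,-0.094,0.0147]],
    [[0,0,0],[0,-0.094,0.0147]],
    [[0,0,0],[0,-0.094,0.0147]],
    [[0,0,0],[0,-0.094,0.0147]],
    [[0,0,0],[0,-0.094,0.0147]],
    [[0,0,0],[0,-0.094,0.0147]]
  ]
}}

```text
time_s: 35.65
tool_pos: [416.9, 81.8, 248.1]
ee_rot: [0.747, 0.148, 0.116, -0.638]
force: [-1.2, -0.2, -0.4]
gripper_width: 81.9
grasp_force: 0.0
```

Emit:
{"api": "drive_tool", "payload": {
  "deltas": [
    [[0,0,0],[0,-0.094,0.0147]],
    [[0,0,0],[0,-0.094,0.0147]],
    [[0,0,0],[0,-0.094,0.0147]],
    [[0,0,0],[0,-0.094,0.0147]],
    [[0,0,0],[0,-0.094,0.0147]],
    [[0,0,0],[0,-0.094,0.0147]],
    [[0,0,0],[0,-0.094,0.0147]],
    [[0,0,0],[0,-0.094,0.0147]]
  ]
}}

```text
time_s: 36.45
tool_pos: [416.9, 81.8, 248.1]
ee_rot: [0.54, 0.542, 0.456, -0.456]
force: [0.2, -0.2, -0.2]
gripper_width: 81.4
grasp_force: 0.0
```

Run:
```python
from h import *
from kin import *
np.set_printoptions(precision=3,suppress=True)
q=bot.sense();print(q["joint_pos"],q["tool_pos"],q["gripper_width"],q["time_s"]);M=R.from_quat(q["ee_rot"]).as_matrix();print(M)
for c in ("top","side"):
  t=bot.snapshot(c)
  print([(round(r["p"],2),at(t,r["at"],0)[:2],at(t,r["at"],80)[:2]) for r in bot.tip_of(t,"tub0")])
```

```text
[-0.559  0.252  2.222  1.016  1.763 -1.009] [416.905  81.763 248.094] 81.41494043906391 36.45
[[-0.002  1.    -0.002]
 [ 0.17   0.002  0.985]
 [ 0.985  0.002 -0.17 ]]
[(0.9, array([428.328, 276.04 ]), array([422.149, 258.566])), (0.89, array([417.511, 370.492]), array([412.058, 346.677])), (0.8, array([ 648.875, -429.566]), array([ 627.889, -399.668])), (0.68, array([ 362.777, -443.256]), array([ 360.999, -412.438])), (0.63, array([ 558.014, -377.363]), array([ 543.129, -350.97 ]))]
[(0.66, array([ 554.731, -368.793]), array([ 514.599, -418.432])), (0.66, array([ 352.138, -438.986]), array([ 331.103, -482.008])), (0.61, array([435.221, 465.01 ]), array([406.354, 336.771])), (0.45, array([443.737, 378.718]), array([414.067, 258.614]))]
```

Emit:
{"api": "drive_tool", "payload": {
  "deltas": [
    [[0.02,-0.1,0],[-0.094,0,0]],
    [[0.055,-0.175,0],[-0.094,0,0]],
    [[0.055,-0.175,0],[-0.094,0,0]],
    [[0.055,-0.175,0],[-0.094,0,0]],
    [[0.055,-0.175,0],[-0.094,0,0]],
    [[0.055,-0.175,0],[-0.094,0,0]],
    [[0.055,-0.175,0],[-0.094,0,0]],
    [[0.055,-0.175,0],[-0.094,0,0]]
  ]
}}

```text
time_s: 37.45
tool_pos: [519.3, -251.9, 249.5]
ee_rot: [0.706, 0.701, 0.075, -0.075]
force: [-0.4, -0.6, -0.8]
gripper_width: 81.5
grasp_force: 0.0
```

Emit:
{"api": "drive_tool", "payload": {
  "deltas": [
    [[0.055,-0.175,0],[-0.094,0,0]],
    [[0.055,-0.175,0],[-0.045,0,0]],
    [[0.04,-0.13,0],[0,0,-0.09]],
    [[0,0,-0.15],[0,0,-0.09]],
    [[0,0,-0.1],[0,0,0]],
    [[0,0,0],[0,0,0]]
  ]
}}

```text
time_s: 38.05
tool_pos: [553.0, -367.8, 180.2]
ee_rot: [0.802, 0.598, -0.002, -0.006]
force: [-0.1, 0.6, 0.3]
gripper_width: 81.6
grasp_force: 0.0
```

Run:
```python
from h import *
from kin import *
np.set_printoptions(precision=3,suppress=True)
q=bot.sense();print(q["joint_pos"],q["tool_pos"],q["time_s"]);M=R.from_quat(q["ee_rot"]).as_matrix();print(M)
s=bot.snapshot("wrist")
for r in bot.tip_of(s,"tub0"): print("tip",round(r["p"],2),np.array(r["at"]),at(s,r["at"],0)[:2])
save(s,"w10")
```

```text
[-0.624  0.308  1.7    0.     1.145 -0.336] [ 553.043 -367.78   180.173] 38.05
[[ 0.285  0.958 -0.01 ]
 [ 0.959 -0.285  0.007]
 [ 0.004 -0.011 -1.   ]]
tip 0.86 [375.6 210.4] [ 651.612 -432.24 ]
tip 0.62 [265.7 178. ] [ 555.928 -369.498]
tip 0.62 [110.5 282.2] [ 362.493 -432.975]
```

View pics/w10.png

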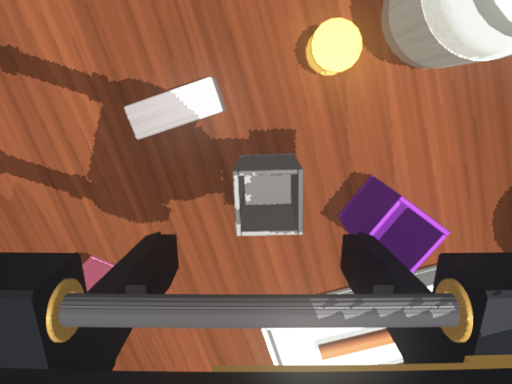

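C is centred at (267,200) and aligned. I narrow the opening to keep clear of the purple tub, then descend.

Emit:
{"api": "drive_tool", "payload": {
  "deltas": [
    [[0.012,-0.007,-0.15],[0,-0.006,0]],
    [[0,0,-0.15],[0,0,0]],
    [[0,0,-0.14],[0,0,0]],
    [[0,0,-0.07],[0,0,0]],
    [[0,0,0],[0,0,0]]
  ],
  "claw": 0.6
}}

```text
time_s: 38.65
tool_pos: [558.0, -370.5, 56.7]
ee_rot: [0.801, 0.599, 0.003, 0.0]
force: [1.1, 0.6, 0.2]
gripper_width: 70.7
grasp_force: 0.0
```

Emit:
{"api": "drive_tool", "payload": {
  "deltas": [
    [[0,0,0],[0,0,0]],
    [[0,0,0],[0,0,0]],
    [[0,0,0],[0,0,0]],
    [[0,0,0],[0,0,0]],
    [[0,0,0],[0,0,0]]
  ],
  "claw": -1,
  "force": 25
}}

```text
time_s: 39.15
tool_pos: [560.5, -372.5, 61.2]
ee_rot: [0.801, 0.599, 0.004, 0.004]
force: [-0.5, 0.3, 5.7]
gripper_width: 52.1
grasp_force: 24.9
```

Run:
```python
from h import *
from kin import *
np.set_printoptions(precision=3,suppress=True)
q=bot.sense();print(q["joint_pos"],q["tool_pos"],q["time_s"]);M=R.from_quat(q["ee_rot"]).as_matrix();print(M)
for c in ("top","side"):
  t=bot.snapshot(c)
  print([(round(r["p"],2),at(t,r["at"],0)[:2],at(t,r["at"],80)[:2]) for r in bot.tip_of(t,"tub0")])
```

```text
[-0.626  0.432  1.774  0.007  0.925 -0.344] [ 560.524 -372.546   61.16 ] 39.15
[[ 0.283  0.959  0.012]
 [ 0.959 -0.283 -0.001]
 [ 0.002  0.012 -1.   ]]
[(0.88, array([424.078, 363.141]), array([418.185, 339.819])), (0.82, array([429.74 , 281.054]), array([423.467, 263.243])), (0.67, array([ 563.032, -374.157]), array([ 547.81 , -347.979])), (0.52, array([ 646.261, -431.512]), array([ 625.45 , -401.482]))]
[(0.79, array([443.586, 479.065]), array([413.931, 349.501])), (0.76, array([ 351.638, -440.925]), array([ 330.65 , -483.765])), (0.7, array([447.979, 369.789]), array([417.91 , 250.526])), (0.64, array([ 558.012, -370.544]), array([ 517.571, -420.018])), (0.63, array([ 650.979, -433.387]), array([ 601.774, -476.937])), (0.22, array([663.096, 255.542]), array([612.748, 147.049]))]
```

Emit:
{"api": "drive_tool", "payload": {
  "deltas": [
    [[0,0,0.19],[0,0,0]],
    [[0,0,0.19],[0,0,0]],
    [[-0.0525,0.173,0],[0,0,0.045]],
    [[-0.0525,0.173,0],[0,0,0.045]],
    [[-0.0525,0.173,0],[0,0,0.045]],
    [[-0.0525,0.173,0],[0,0,0.045]],
    [[-0.0525,0.173,0],[0,0,0]],
    [[-0.0525,0.173,0],[0,0,0]]
  ]
}}

```text
time_s: 40.15
tool_pos: [479.5, -110.4, 153.8]
ee_rot: [0.709, 0.706, 0.004, 0.002]
force: [0.8, -0.0, -0.7]
gripper_width: 52.4
grasp_force: 24.9
```

Emit:
{"api": "drive_tool", "payload": {
  "deltas": [
    [[-0.0525,0.173,0],[0,0,0]],
    [[-0.0525,0.173,0],[0,0,0]],
    [[-0.0525,0.173,0],[0,0,0]],
    [[-0.0525,0.173,0],[0,0,0]],
    [[-0.0525,0.173,0],[0,0,0]],
    [[0,0,-0.14],[0,0,0]],
    [[0,0,-0.1],[0,0,0]],
    [[0,0,-0.03],[0,0,0]]
  ]
}}

```text
time_s: 40.95
tool_pos: [412.2, 104.5, 83.8]
ee_rot: [0.708, 0.706, 0.002, 0.0]
force: [-0.7, -0.0, -2.0]
gripper_width: 51.7
grasp_force: 24.9
```

Emit:
{"api": "drive_tool", "payload": {
  "deltas": [
    [[0,0,-0.02],[0,0,0]],
    [[0,0,0],[0,0,0]]
  ]
}}

```text
time_s: 41.15
tool_pos: [415.0, 104.1, 81.1]
ee_rot: [0.709, 0.706, 0.004, 0.002]
force: [0.4, -0.6, -1.2]
gripper_width: 52.2
grasp_force: 24.9
```

Emit:
{"api": "drive_tool", "payload": {
  "deltas": [
    [[0,0,-0.036],[-0.003,0.005,0]],
    [[0,0,0],[0,0,0]]
  ]
}}

```text
time_s: 41.35
tool_pos: [415.0, 104.1, 71.8]
ee_rot: [0.709, 0.706, -0.001, 0.0]
force: [-0.1, 0.3, -1.7]
gripper_width: 52.0
grasp_force: 24.9
```

Emit:
{"api": "drive_tool", "payload": {
  "deltas": [
    [[0,0,-0.012],[0,0,0]],
    [[0,0,0],[0,0,0]]
  ]
}}

```text
time_s: 41.55
tool_pos: [415.3, 104.3, 69.2]
ee_rot: [0.708, 0.706, -0.0, 0.001]
force: [0.5, 0.7, -0.0]
gripper_width: 52.0
grasp_force: 24.9
```

Emit:
{"api": "drive_tool", "payload": {
  "deltas": [
    [[0,0,-0.008],[0,0,0]],
    [[0,0,0],[0,0,0]]
  ]
}}

```text
time_s: 41.75
tool_pos: [415.0, 104.3, 68.8]
ee_rot: [0.708, 0.706, -0.001, 0.0]
force: [-6.0, -0.9, 17.5]
gripper_width: 51.7
grasp_force: 25.0
```

Emit:
{"api": "drive_tool", "payload": {
  "deltas": [
    [[0,0,0],[0,0,0]],
    [[0,0,0],[0,0,0]],
    [[0,0,0],[0,0,0]],
    [[0,0,0],[0,0,0]]
  ],
  "claw": 0.85
}}

```text
time_s: 42.15
tool_pos: [414.5, 104.3, 66.6]
ee_rot: [0.708, 0.706, -0.001, 0.0]
force: [0.1, -0.1, -0.3]
gripper_width: 80.5
grasp_force: 0.0
```

Emit:
{"api": "drive_tool", "payload": {
  "deltas": [
    [[0,0,0.19],[0,0,0]],
    [[0,0,0.19],[0,0,0]],
    [[0,0,0.19],[0,0,0]],
    [[0,-0.14,0.17],[0.095,0,0]],
    [[0,-0.14,0],[0.095,0,0]],
    [[0,-0.14,0],[0.095,0,0]],
    [[0,0,0],[0.095,0,0]],
    [[0,0,0],[0.095,0,0]]
  ]
}}

```text
time_s: 42.95
tool_pos: [415.2, 6.6, 245.5]
ee_rot: [0.663, 0.66, 0.249, -0.25]
force: [-1.3, 1.6, -1.1]
gripper_width: 81.8
grasp_force: 0.0
```

Emit:
{"api": "drive_tool", "payload": {
  "deltas": [
    [[0,0,0],[0.095,0,0]],
    [[0,0,0],[0.095,0,0]],
    [[0,0,0],[0.095,0,0]],
    [[0,0,0],[0.095,0,0]],
    [[0,0,0],[0.034,0,0]],
    [[0,0,0],[0,0,0]]
  ]
}}

```text
time_s: 43.55
tool_pos: [413.8, 8.3, 242.2]
ee_rot: [0.549, 0.546, 0.444, -0.451]
force: [-0.6, -0.7, 0.0]
gripper_width: 81.6
grasp_force: 0.0
```

Run:
```python
from h import *
from kin import *
np.set_printoptions(precision=3,suppress=True)
q=bot.sense();print(q["joint_pos"],q["tool_pos"],q["time_s"]);M=R.from_quat(q["ee_rot"]).as_matrix();print(M)
t=bot.snapshot("top")
print([(round(r["p"],2),at(t,r["at"],8)[:2],at(t,r["at"],80)[:2]) for r in bot.tip_of(t,"tub0")])
```

```text
[-0.679  0.301  2.144  0.899  1.818 -1.021] [413.825   8.294 242.198] 43.55
[[ 0.01   1.    -0.006]
 [ 0.199  0.003  0.98 ]
 [ 0.98  -0.011 -0.199]]
[(0.9, array([427.234, 275.902]), array([421.703, 260.077])), (0.9, array([425.096,  96.27 ]), array([419.694,  91.373])), (0.79, array([ 642.177, -427.821]), array([ 623.57 , -400.836])), (0.75, array([445.463, 385.082]), array([438.822, 362.616])), (0.55, array([ 353.492, -425.228]), array([ 352.446, -398.401]))]
```

Emit:
{"api": "drive_tool", "payload": {
  "deltas": [
    [[0.006,0,-0.19],[0,0,0]],
    [[0,0,-0.19],[0,0,0]],
    [[0,0,-0.19],[0,0,0]],
    [[0,0,-0.14],[0,0,0]],
    [[0,0,-0.088],[0,0,0]],
    [[0,0,0],[0,0,0]]
  ]
}}

```text
time_s: 44.25
tool_pos: [415.6, 8.8, 43.5]
ee_rot: [0.549, 0.548, 0.443, -0.45]
force: [0.1, 0.4, 0.8]
gripper_width: 81.3
grasp_force: 0.0
```

Emit:
{"api": "drive_tool", "payload": {
  "deltas": [
    [[0,0.12,0],[0,0,0]],
    [[0,0.12,0],[0,0,0]],
    [[0,0.09,0],[0,0,0]],
    [[0,0.04,0],[0,0,0]],
    [[0,0,0],[0,0,0]]
  ]
}}

```text
time_s: 44.75
tool_pos: [416.0, 101.6, 46.0]
ee_rot: [0.548, 0.55, 0.444, -0.449]
force: [-0.4, -0.1, 0.3]
gripper_width: 81.6
grasp_force: 0.0
```

Emit:
{"api": "drive_tool", "payload": {
  "deltas": [
    [[0,0,0],[0,0,0]],
    [[0,0,0],[0,0,0]],
    [[0,0,0],[0,0,0]],
    [[0,0,0],[0,0,0]],
    [[0,0,0],[0,0,0]]
  ],
  "claw": -1
}}

```text
time_s: 45.25
tool_pos: [416.1, 100.5, 44.7]
ee_rot: [0.549, 0.548, 0.444, -0.449]
force: [0.1, -1.8, 0.9]
gripper_width: 52.0
grasp_force: 25.0
```

Run:
```python
from h import *
t=bot.snapshot("top");s=bot.snapshot("side")
for n in (t,s): print([(round(r["p"],2),at(n,r["at"],8)[:2].round(),at(n,r["at"],80)[:2].round()) for r in bot.tip_of(n,"tub0")])
b=cv2.resize(t["image"][150:290,110:280],(680,560));cv2.imwrite("pics/t11.png",b)
```

```text
[(0.97, array([ 646., -423.]), array([ 628., -397.])), (0.78, array([ 360., -437.]), array([ 358., -410.])), (0.68, array([425., 268.]), array([420., 253.])), (0.59, array([439., 386.]), array([433., 363.]))]
[(0.84, array([ 361., -440.]), array([ 341., -479.])), (0.81, array([ 639., -443.]), array([ 596., -482.])), (0.61, array([454., 477.]), array([427., 360.])), (0.58, array([447., 353.]), array([419., 246.]))]
```

View pics/t11.png

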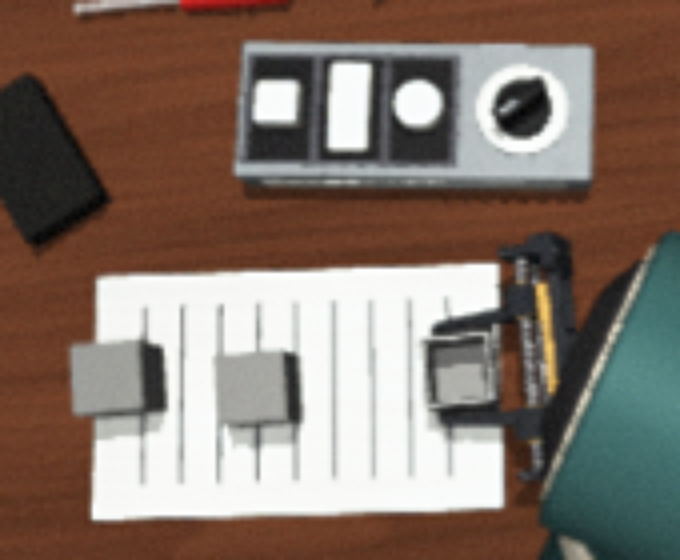

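Tub A was knocked towards the plate's left edge: its top is at (108,378) in the crop. I place C first and then shift A back.

Emit:
{"api": "drive_tool", "payload": {
  "deltas": [
    [[0,0,0.19],[0,0,0]],
    [[0,0,0.19],[0,0,0]],
    [[0,0.0175,0],[0,0.0933,-0.0188]],
    [[0,0.0175,0],[0,0.0933,-0.0188]],
    [[0,0.0175,0],[0,0.0933,-0.0188]],
    [[0,0.0175,0],[0,0.0933,-0.0188]],
    [[0,0.0175,0],[0,0.0933,-0.0188]],
    [[0,0.0175,0],[0,0.0933,-0.0188]]
  ]
}}

```text
time_s: 46.25
tool_pos: [415.4, 127.6, 139.3]
ee_rot: [0.731, 0.254, 0.203, -0.6]
force: [-0.2, 0.5, -1.2]
gripper_width: 51.9
grasp_force: 25.0
```

Emit:
{"api": "drive_tool", "payload": {
  "deltas": [
    [[0,0.0175,0],[0,0.0933,-0.0188]],
    [[0,0.0175,0],[0,0.0933,-0.0188]],
    [[0,0.0175,0],[0,0.0933,-0.0188]],
    [[0,0.0175,0],[0,0.0933,-0.0188]],
    [[0,0.0175,0],[0,0.0933,-0.0188]],
    [[0,0.0175,0],[0,0.0933,-0.0188]],
    [[0,0.0175,0],[0,0.0933,-0.0188]],
    [[0,0.0175,0],[0,0.0933,-0.0188]]
  ]
}}

```text
time_s: 47.05
tool_pos: [415.4, 162.5, 139.2]
ee_rot: [0.744, -0.203, -0.169, -0.613]
force: [-0.2, 0.7, -0.5]
gripper_width: 52.1
grasp_force: 25.0
```

Emit:
{"api": "drive_tool", "payload": {
  "deltas": [
    [[0,0.0175,0],[0,0.0933,-0.0188]],
    [[0,0.0175,0],[0,0.0933,-0.0188]],
    [[0,0.0175,0],[0,0.0933,-0.0188]],
    [[0,0.0175,0],[0,0.0933,-0.0188]],
    [[0,0,0],[0,0.0933,-0.0188]],
    [[0,0,0],[0,0.0933,-0.0188]],
    [[0,0,0],[0,0.0933,-0.0188]],
    [[0,0,0],[0,0,0]]
  ]
}}

```text
time_s: 47.85
tool_pos: [415.4, 179.9, 139.3]
ee_rot: [-0.544, 0.549, 0.449, 0.45]
force: [-0.4, -0.3, -0.8]
gripper_width: 51.6
grasp_force: 25.0
```

Run:
```python
from h import *
from kin import *
np.set_printoptions(precision=3,suppress=True)
q=bot.sense();print(q["joint_pos"],q["tool_pos"],q["gripper_width"],q["time_s"]);print(R.from_quat(q["ee_rot"]).as_matrix()[:,2])
t=bot.snapshot("top")
f=lambda x,y,z:at(t,[110+x/4,150+y/4],z)[:2].round(1)
print("plate",f(97,278,8),f(93,520,8),f(500,265,8),f(503,508,8));print("A",f(72,345,80),f(140,341,80),f(145,410,80),f(75,415,80));print("B",f(217,358,80),f(285,352,80),f(292,420,80),f(222,425,80))
```

```text
[-0.367  0.417  2.311  1.164  1.533  1.96 ] [415.373 179.892 139.313] 51.62596208374606 47.85
[ 0.005  0.981 -0.193]
plate [517.9 387.6] [329.5 398.6] [497.3  66.6] [309.7  81. ]
A [458.6 385.7] [456.8 334.5] [405.8 333.1] [406.9 385.4]
B [439.  277.7] [438.6 227.1] [388.6 225.1] [389.8 276.7]
```

Emit:
{"api": "drive_tool", "payload": {
  "deltas": [
    [[0,0,-0.14],[0.035,0,0]],
    [[0,0,-0.12],[0,0,0]],
    [[0,0,-0.06],[0,0,0]],
    [[0,0,-0.024],[0,0,0]],
    [[0,0,0],[0,0,0]]
  ]
}}

```text
time_s: 48.4
tool_pos: [415.6, 179.8, 53.2]
ee_rot: [-0.531, 0.535, 0.463, 0.465]
force: [0.9, 1.0, -0.9]
gripper_width: 51.6
grasp_force: 25.0
```

Emit:
{"api": "drive_tool", "payload": {
  "deltas": [
    [[0,0,-0.008],[0,0,0]],
    [[0,0,-0.008],[0,0,0]],
    [[0,0,0],[0,0,0]]
  ],
  "force": 5
}}

```text
time_s: 48.7
tool_pos: [416.3, 179.6, 50.8]
ee_rot: [-0.532, 0.535, 0.463, 0.466]
force: [0.1, -0.8, 2.2]
gripper_width: 52.2
grasp_force: 5.0
```

Emit:
{"api": "drive_tool", "payload": {
  "deltas": [
    [[0,-0.006,-0.008],[0,0,0]],
    [[0,-0.006,-0.008],[0,0,0]],
    [[0,0,0],[0,0,0]]
  ]
}}

```text
time_s: 49.0
tool_pos: [416.4, 176.5, 47.2]
ee_rot: [-0.531, 0.535, 0.463, 0.466]
force: [-0.4, -0.9, 6.4]
gripper_width: 51.9
grasp_force: 5.0
```

Emit:
{"api": "drive_tool", "payload": {
  "deltas": [
    [[0,0,0],[0,0,0]],
    [[0,0,0],[0,0,0]],
    [[0,0,0],[0,0,0]],
    [[0,0,0],[0,0,0]]
  ],
  "claw": 0.85
}}

```text
time_s: 49.4
tool_pos: [415.7, 176.8, 45.6]
ee_rot: [-0.531, 0.536, 0.463, 0.465]
force: [0.3, -0.2, -0.0]
gripper_width: 80.5
grasp_force: 0.0
```

Emit:
{"api": "drive_tool", "payload": {
  "deltas": [
    [[0,-0.1,0.02],[0,0,0]],
    [[0,-0.19,0.02],[0,0,0]],
    [[0,-0.1,0.15],[0,0,0]],
    [[0,0,0.15],[0,-0.094,0.0147]],
    [[0,0,0.15],[0,-0.094,0.0147]],
    [[0,0,0.15],[0,-0.094,0.0147]],
    [[0,0,0.15],[0,-0.094,0.0147]],
    [[0,0,0],[0,-0.094,0.0147]]
  ]
}}

```text
time_s: 50.2
tool_pos: [416.9, 78.6, 246.9]
ee_rot: [0.695, -0.297, -0.261, -0.601]
force: [0.5, 0.3, -0.5]
gripper_width: 81.8
grasp_force: 0.0
```

Emit:
{"api": "drive_tool", "payload": {
  "deltas": [
    [[0,0,0],[0,-0.094,0.0147]],
    [[0,0,0],[0,-0.094,0.0147]],
    [[0,0,0],[0,-0.094,0.0147]],
    [[0,0,0],[0,-0.094,0.0147]],
    [[0,0,0],[0,-0.094,0.0147]],
    [[0,0,0],[0,-0.094,0.0147]],
    [[0,0,0],[0,-0.094,0.0147]],
    [[0,0,0],[0,-0.094,0.0147]]
  ]
}}

```text
time_s: 51.0
tool_pos: [415.5, 79.4, 243.0]
ee_rot: [0.746, 0.147, 0.114, -0.64]
force: [-0.9, 0.4, 0.3]
gripper_width: 81.4
grasp_force: 0.0
```

Emit:
{"api": "drive_tool", "payload": {
  "deltas": [
    [[0,0,0],[0,-0.094,0.0147]],
    [[0,0,0],[0,-0.094,0.0147]],
    [[0,0,0],[0,-0.094,0.0147]],
    [[0,0,0],[0,-0.094,0.0147]],
    [[0,0,0],[0,-0.094,0.0147]],
    [[0,0,0],[0,-0.094,0.0147]],
    [[0,0,0],[0,-0.094,0.0147]],
    [[0,0,0],[0,-0.094,0.0147]]
  ]
}}

```text
time_s: 51.8
tool_pos: [415.5, 79.4, 243.0]
ee_rot: [0.54, 0.542, 0.454, -0.457]
force: [0.0, 0.2, -0.3]
gripper_width: 81.6
grasp_force: 0.0
```

Run:
```python
from h import *
from kin import *
np.set_printoptions(precision=3,suppress=True)
q=bot.sense();print(q["joint_pos"],q["tool_pos"],q["gripper_width"],q["time_s"]);print(R.from_quat(q["ee_rot"]).as_matrix())
for c in ("top","side"):
  n=bot.snapshot(c);print([(round(r["p"],2),at(n,r["at"],8)[:2].round(),at(n,r["at"],80)[:2].round()) for r in bot.tip_of(n,"tub0")])
```

```text
[-0.563  0.263  2.221  1.007  1.762 -1.017] [415.469  79.419 243.   ] 81.56631842118745 51.8
[[ 0.001  1.    -0.006]
 [ 0.17   0.006  0.985]
 [ 0.985 -0.002 -0.17 ]]
[(0.88, array([433., 176.]), array([427., 167.])), (0.88, array([ 645., -423.]), array([ 627., -397.])), (0.83, array([ 365., -436.]), array([ 364., -409.])), (0.67, array([450., 390.]), array([443., 368.])), (0.58, array([424., 276.]), array([418., 260.]))]
[(0.97, array([ 638., -440.]), array([ 595., -479.])), (0.75, array([ 356., -442.]), array([ 336., -481.])), (0.72, array([440., 273.]), array([413., 173.]))]
```

Emit:
{"api": "drive_tool", "payload": {
  "deltas": [
    [[0.01,0.12,0],[-0.094,0,0]],
    [[0.01,0.12,0],[-0.094,0,0]],
    [[0.01,0.12,0],[-0.094,0,0]],
    [[0.01,0.12,0],[-0.094,0,0]],
    [[0.01,0.12,0],[-0.094,0,0]],
    [[0.01,0.12,0],[-0.094,0,0]],
    [[0,0.12,0],[-0.094,0,0]],
    [[0,0.12,0],[-0.094,0,0]]
  ]
}}

```text
time_s: 52.8
tool_pos: [430.6, 317.2, 244.6]
ee_rot: [0.706, 0.699, 0.079, -0.082]
force: [-0.2, -0.5, -0.9]
gripper_width: 81.6
grasp_force: 0.0
```

Emit:
{"api": "drive_tool", "payload": {
  "deltas": [
    [[0,0.1,0],[-0.094,0,0]],
    [[0,0.05,0],[-0.045,0.005,0]],
    [[0,0,0],[0,0,0]]
  ]
}}

```text
time_s: 53.1
tool_pos: [429.7, 357.2, 242.7]
ee_rot: [0.708, 0.706, -0.001, -0.011]
force: [0.6, 0.2, -0.2]
gripper_width: 81.5
grasp_force: 0.0
```

Run:
```python
from h import *
from kin import *
np.set_printoptions(precision=3,suppress=True)
q=bot.sense();print(q["joint_pos"],q["tool_pos"],q["gripper_width"],q["time_s"]);print(R.from_quat(q["ee_rot"]).as_matrix())
n=bot.snapshot("wrist");print([(round(r["p"],2),np.array(r["at"]),at(n,r["at"],80)[:2].round()) for r in bot.tip_of(n,"tub0")])
save(n,"w12",sc=1.3)
```

```text
[0.637 0.06  1.873 0.022 1.214 0.633] [429.71  357.169 242.703] 81.49954933161932 53.1
[[ 0.004  1.    -0.017]
 [ 1.    -0.004  0.013]
 [ 0.013 -0.017 -1.   ]]
[(0.94, array([267.7, 176.2]), array([434., 364.])), (0.89, array([249.6, 354.8]), array([415., 166.])), (0.64, array([249.9, 277.8]), array([416., 260.]))]
```

View pics/w12.png

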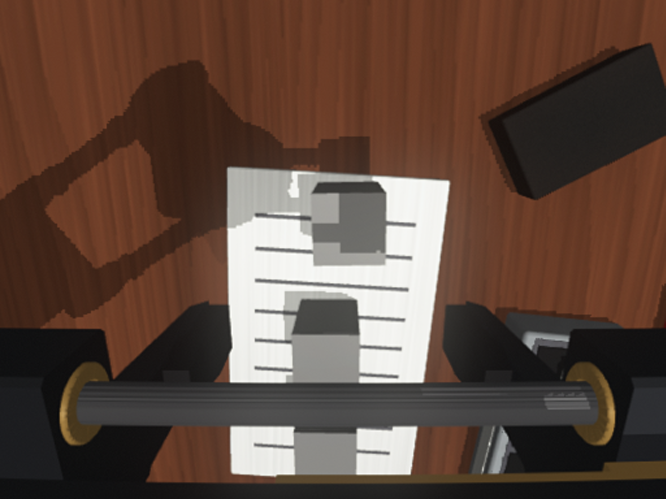

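A is at (350,222), near the plate's far edge, with roughly 6 mm margin. I grip it from above and shift it 20 mm inward.

Emit:
{"api": "drive_tool", "payload": {
  "deltas": [
    [[0.014,0.018,-0.14],[0.008,-0.01,0]],
    [[0,0,-0.18],[0,0,0]],
    [[0,0,-0.18],[0,0,0]],
    [[0,0,-0.15],[0,0,0]],
    [[0,0,-0.08],[0,0,0]],
    [[0,0,0],[0,0,0]]
  ]
}}

```text
time_s: 53.8
tool_pos: [431.4, 353.6, 56.4]
ee_rot: [0.711, 0.703, 0.005, -0.01]
force: [0.2, -0.7, 0.7]
gripper_width: 81.7
grasp_force: 0.0
```

Emit:
{"api": "drive_tool", "payload": {
  "deltas": [
    [[0,0,0],[0,0,0]],
    [[0,0,0],[0,0,0]],
    [[0,0,0],[0,0,0]],
    [[0,0,0],[0,0,0]],
    [[0,0,0],[0,0,0]]
  ],
  "claw": -1,
  "force": 15
}}

```text
time_s: 54.3
tool_pos: [435.0, 358.7, 62.0]
ee_rot: [0.709, 0.705, 0.01, -0.009]
force: [-0.6, -1.8, 6.8]
gripper_width: 51.8
grasp_force: 14.9
```

Emit:
{"api": "drive_tool", "payload": {
  "deltas": [
    [[0,0,0.02],[0,0,0]],
    [[-0.02,-0.027,0],[0,0,0]],
    [[-0.02,-0.027,0],[0,0,0]],
    [[-0.02,-0.026,0],[0,0,0]],
    [[0,0,-0.016],[0,0,0]],
    [[0,0,0],[0,0,0]]
  ]
}}

```text
time_s: 54.9
tool_pos: [418.4, 337.4, 61.3]
ee_rot: [0.709, 0.705, 0.009, -0.01]
force: [-0.7, -0.2, 1.8]
gripper_width: 51.8
grasp_force: 15.0
```

Emit:
{"api": "drive_tool", "payload": {
  "deltas": [
    [[0,0,-0.002],[0,0,0]],
    [[0,0,0],[0,0,0]],
    [[0,0,0],[0,0,0]],
    [[0,0,0],[0,0,0]]
  ],
  "claw": 0.85
}}

```text
time_s: 55.3
tool_pos: [419.1, 338.1, 60.7]
ee_rot: [0.709, 0.705, 0.009, -0.009]
force: [-0.2, 0.5, 0.2]
gripper_width: 80.7
grasp_force: 0.0
```

Emit:
{"api": "drive_tool", "payload": {
  "deltas": [
    [[0,0,0.19],[0,0,0]],
    [[0,0,0.19],[0,0,0]],
    [[0,0,0.19],[0,0,0]],
    [[0.13,-0.13,0],[0,0,0]],
    [[0.13,-0.13,0],[0,0,0]],
    [[0.13,-0.13,0],[0,0,0]],
    [[0.13,-0.13,0],[0,0,0]],
    [[0.13,-0.13,0],[0,0,0]]
  ]
}}

```text
time_s: 56.1
tool_pos: [582.7, 174.2, 203.4]
ee_rot: [0.709, 0.705, 0.009, -0.009]
force: [-0.7, 0.6, -0.0]
gripper_width: 81.6
grasp_force: 0.0
```

Emit:
{"api": "drive_tool", "payload": {
  "deltas": [
    [[0.13,-0.13,0],[0,0,0]],
    [[0,-0.06,0],[0,0,-0.08]],
    [[0,0,0],[0,0,0]]
  ],
  "claw": -1
}}

```text
time_s: 56.4
tool_pos: [614.8, 125.7, 202.8]
ee_rot: [0.754, 0.657, 0.009, -0.009]
force: [0.1, -0.4, 0.6]
gripper_width: 59.5
grasp_force: 0.0
```

Run:
```python
from h import *
from kin import *
np.set_printoptions(precision=3,suppress=True)
q=bot.sense();print(q["joint_pos"],q["tool_pos"],q["gripper_width"],q["time_s"]);print(R.from_quat(q["ee_rot"]).as_matrix())
w=bot.snapshot("wrist")
for k,z in dict(round_top=68.5,timer_grip=82,bar_top=58.5).items():
  for r in bot.tip_of(w,k)[:2]: print(k,round(r["p"],2),np.array(r["at"]),at(w,r["at"],z)[:2])
ts=[]
for c in ("top","side"):
  n=bot.snapshot(c);ts.append(n);print([(round(r["p"],2),at(n,r["at"],8)[:2].round(),at(n,r["at"],80)[:2].round()) for r in bot.tip_of(n,"tub0")])
a=cv2.resize(ts[0]["image"][150:290,110:280],(400,330));b=cv2.resize(ts[1]["image"][90:220,110:270],(400,330))
cv2.imwrite("pics/t13.png",np.hstack([a,b]))
```

```text
[0.149 0.213 1.777 0.027 1.147 0.274] [614.76  125.743 202.794] 59.51877789191018 56.4
[[ 0.136  0.991  0.002]
 [ 0.99  -0.136  0.025]
 [ 0.026 -0.001 -1.   ]]
round_top 0.84 [270.  198.8] [621.911 120.086]
timer_grip 0.64 [273.1 296.9] [613.366  35.918]
bar_top 0.96 [271.4 134.2] [630.108 172.048]
[(0.95, array([ 644., -430.]), array([ 626., -403.])), (0.77, array([422., 278.]), array([417., 262.])), (0.61, array([ 357., -432.]), array([ 356., -404.])), (0.59, array([419., 358.]), array([414., 337.])), (0.42, array([419., 251.]), array([414., 237.]))]
[(0.78, array([ 641., -436.]), array([ 597., -475.])), (0.73, array([418., 247.]), array([393., 149.])), (0.68, array([ 351., -438.]), array([ 332., -477.])), (0.64, array([448., 367.]), array([421., 258.])), (0.63, array([438., 271.]), array([412., 171.])), (0.51, array([451., 453.]), array([424., 338.]))]
```

View pics/t13.png

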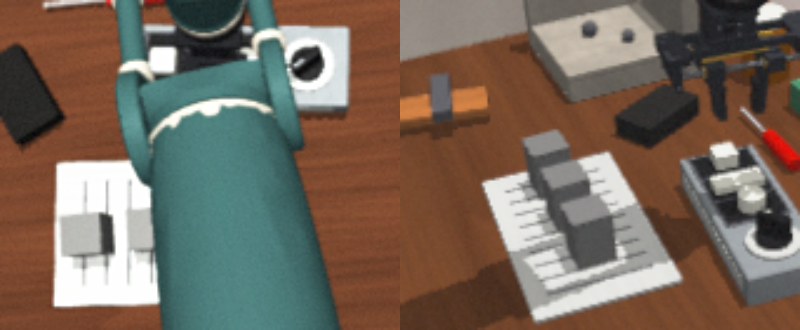

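All three tubs stand mouth-down well inside the plate (side view, at (545,160), (567,195) and (588,230)). Next I press the round key.

Emit:
{"api": "drive_tool", "payload": {
  "deltas": [
    [[0.03,-0.025,-0.11],[-0.016,0,0]],
    [[0,0,-0.15],[0,0,0]],
    [[0,0,-0.15],[0,0,0]],
    [[0,0,0],[0,0,0]],
    [[0,0,0],[0,0,0]],
    [[0,0,-0.03],[0,0,0]],
    [[0,0,-0.02],[0,0,0]],
    [[0,0,0],[0,0,0]]
  ],
  "claw": -1
}}

```text
time_s: 57.6
tool_pos: [623.0, 122.1, 89.9]
ee_rot: [0.752, 0.659, 0.003, 0.001]
force: [0.7, 0.3, 5.6]
gripper_width: 0.2
grasp_force: 2.1
```

Emit:
{"api": "drive_tool", "payload": {
  "deltas": [
    [[0,0,-0.012],[0,0,0]],
    [[0,0,-0.012],[0,0,0]],
    [[0,0,0],[0,0,0]]
  ]
}}

```text
time_s: 57.9
tool_pos: [621.1, 121.6, 82.0]
ee_rot: [0.752, 0.659, 0.001, 0.0]
force: [0.1, -0.5, -0.4]
gripper_width: 0.6
grasp_force: 0.0
```

Emit:
{"api": "drive_tool", "payload": {
  "deltas": [
    [[0,0,-0.008],[0,0,0]],
    [[0,0,-0.004],[0,0,0]],
    [[0,0,0],[0,0,0]]
  ]
}}

```text
time_s: 58.2
tool_pos: [621.3, 121.7, 80.8]
ee_rot: [0.752, 0.659, 0.001, 0.0]
force: [-4.5, -0.4, 10.0]
gripper_width: 0.5
grasp_force: 5.2
```

Emit:
{"api": "drive_tool", "payload": {
  "deltas": [
    [[0,0,0.12],[0,0,0]],
    [[0,-0.05,0.2],[0,0,0]],
    [[-0.03,-0.17,0.18],[0,0,-0.09]],
    [[0,-0.11,0.1],[0,0,-0.09]],
    [[0,0,0],[0,0,-0.09]],
    [[0,0,0],[0,0,-0.09]],
    [[0,0,0],[0,0,0]]
  ],
  "claw": -0.2
}}

```text
time_s: 58.9
tool_pos: [615.3, 47.6, 219.0]
ee_rot: [0.906, 0.422, 0.001, 0.001]
force: [0.8, -0.6, -0.3]
gripper_width: 35.2
grasp_force: 0.0
```

Run:
```python
from h import *
from kin import *
np.set_printoptions(precision=3,suppress=True)
q=bot.sense();print(q["joint_pos"],q["tool_pos"],q["gripper_width"],q["time_s"]);print(R.from_quat(q["ee_rot"]).as_matrix())
w=bot.snapshot("wrist")
for k,z in dict(round_top=58.5,timer_grip=82,bar_top=68.5).items():
  for r in bot.tip_of(w,k)[:2]: print(k,round(r["p"],2),np.array(r["at"]),at(w,r["at"],z)[:2])
save(w,"w14",sc=1.3)
g=w["image"]
```

```text
[ 0.037  0.183  1.78  -0.001  1.175  0.736] [615.32   47.618 218.961] 35.20984525711201 58.9
[[ 0.643  0.766  0.003]
 [ 0.766 -0.643 -0.001]
 [ 0.001  0.003 -1.   ]]
round_top 0.91 [215.5 114.9] [623.988 117.05 ]
timer_grip 0.92 [265.3 200.4] [611.822  36.42 ]
bar_top 0.78 [172.2  57.4] [628.96  172.014]
bar_top 0.66 [492.9 300.4] [ 716.907 -196.026]
```

View pics/w14.png

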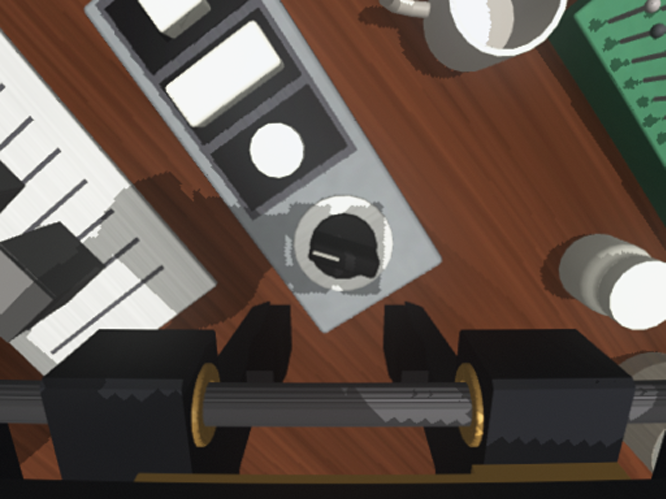

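The round key is down at (276,150), the bar key is up, and the knob bar runs from (312,247) to (378,272), a bearing of about -61°. I line the jaws up across it.

Emit:
{"api": "drive_tool", "payload": {
  "deltas": [
    [[-0.009,-0.044,0],[0,0,0.095]],
    [[0,0,0],[0,0,0.095]],
    [[0,0,0],[0,0,0.095]],
    [[0,0,0],[0,0,0.095]],
    [[0,0,-0.1],[0,0,0.095]],
    [[0,0,-0.1],[0,0,0.095]],
    [[0,0,-0.1],[0,0,0.095]],
    [[0,0,-0.1],[0,0,0.095]]
  ],
  "claw": -0.1
}}

```text
time_s: 59.9
tool_pos: [613.1, 37.4, 117.7]
ee_rot: [0.508, 0.861, 0.001, 0.0]
force: [-0.2, -0.4, 0.3]
gripper_width: 39.5
grasp_force: 0.0
```

Run:
```python
from h import *
from kin import *
np.set_printoptions(precision=3,suppress=True)
q=bot.sense();print(q["joint_pos"],q["tool_pos"],q["gripper_width"],q["time_s"]);print(R.from_quat(q["ee_rot"]).as_matrix())
w=bot.snapshot("wrist")
for r in bot.tip_of(w,"timer_grip")[:2]: print(round(r["p"],2),np.array(r["at"]),at(w,r["at"],82)[:2])
# dark knob pixels: project to z=89 plane, PCA
g=w["image"].max(2);u,v=map(int,pix(w,[613,36.7,89]));m=np.zeros_like(g);cv2.circle(m,(u,v),60,255,-1)
ys,xs=np.where((g<70)&(m>0));P=np.array([at(w,[x,y],89)[:2] for x,y in zip(xs,ys)])
P=P[np.linalg.norm(P-[613,36.7],axis=1)<30];c=P.mean(0);l,V=np.linalg.eigh(np.cov((P-c).T));print(c,np.sqrt(l)*3.46,np.degrees(np.arctan2(V[1,1],V[0,1])),len(P),u,v)
```

```text
[ 0.019  0.274  1.871  0.003  0.995 -0.487] [613.1    37.384 117.712] 39.54888546922917 59.9
[[-0.483  0.875  0.001]
 [ 0.875  0.483  0.002]
 [ 0.001  0.002 -1.   ]]
0.8 [261.5 242.2] [614.263  36.571]
[610.302  42.939] [44.619 49.521] -155.74206047098278 5647 259 246
```

Emit:
{"api": "drive_tool", "payload": {
  "deltas": [
    [[0,0,-0.08],[0,0,0]],
    [[0,0,-0.05],[0,0,0]],
    [[0,0,0],[0,0,0]]
  ]
}}

```text
time_s: 60.3
tool_pos: [612.0, 37.2, 85.0]
ee_rot: [0.512, 0.859, 0.001, -0.001]
force: [-0.5, 0.1, -0.2]
gripper_width: 39.4
grasp_force: 0.0
```

Emit:
{"api": "drive_tool", "payload": {
  "deltas": [
    [[0,0,0],[0,0,0]],
    [[0,0,0],[0,0,0]],
    [[0,0,0],[0,0,0]],
    [[0,0,0],[0,0,0]]
  ],
  "claw": -1,
  "force": 12
}}

```text
time_s: 60.7
tool_pos: [614.3, 37.2, 87.6]
ee_rot: [0.512, 0.859, 0.002, 0.001]
force: [1.4, 1.4, 1.0]
gripper_width: 14.2
grasp_force: 12.0
```

Gripped at 14.2 mm, the bar's width. I turn it clockwise.

Emit:
{"api": "drive_tool", "payload": {
  "deltas": [
    [[0,0,0],[0,0,-0.09]],
    [[0,0,0],[0,0,-0.09]],
    [[0,0,0],[0,0,-0.09]],
    [[0,0,0],[0,0,-0.09]],
    [[0,0,0],[0,0,-0.09]],
    [[0,0,0],[0,0,-0.09]],
    [[0,0,0],[0,0,-0.09]],
    [[0,0,0],[0,0,-0.09]]
  ]
}}

```text
time_s: 61.5
tool_pos: [612.9, 37.3, 87.6]
ee_rot: [0.894, 0.448, 0.001, 0.001]
force: [-3.5, 0.4, 5.5]
gripper_width: 13.8
grasp_force: 12.0
```

```bash
python3 -c "
from cell import bot
q=bot.sense();print(q['joint_pos'].round(3),q['tool_pos'],q['ee_rot'],q['moment'],q['force'],q['gripper_width'])"
```

```text
[ 0.02   0.309  1.89  -0.     0.941  0.661] [612.94552839  37.27215853  87.57861803] [8.93816063e-01 4.48432535e-01 8.64977138e-04 5.98996278e-04] [0.10691433 0.6946382  0.05160361] [-3.52297709  0.35570288  5.49322024] 13.794002554619876
```

Emit:
{"api": "drive_tool", "payload": {
  "deltas": [
    [[0,0,0],[0,0,-0.09]],
    [[0,0,0],[0,0,-0.09]],
    [[0,0,0],[0,0,-0.09]],
    [[0,0,0],[0,0,0]]
  ]
}}

```text
time_s: 61.9
tool_pos: [612.6, 37.8, 87.5]
ee_rot: [0.968, 0.251, 0.0, 0.0]
force: [-4.4, 3.0, 5.5]
gripper_width: 14.3
grasp_force: 12.0
```

```bash
python3 -c "
from cell import bot
q=bot.sense();print(q['joint_pos'].round(3),q['tool_pos'],q['ee_rot'],q['moment'],q['force'],q['gripper_width'])"
```

```text
[ 2.100e-02  3.090e-01  1.890e+00 -1.000e-03  9.420e-01  1.084e+00] [612.6382717   37.82893409  87.54224806] [9.67885651e-01 2.51390241e-01 4.37419257e-04 3.49373686e-04] [ 0.41042546  0.73873555 -0.01400598] [-4.41700432  3.03206604  5.47604471] 14.278029949458123
```

Emit:
{"api": "drive_tool", "payload": {
  "deltas": [
    [[0,0,0],[0,0,-0.03]],
    [[0,0,0],[0,0,-0.03]],
    [[0,0,0],[0,0,0]]
  ]
}}

```text
time_s: 62.2
tool_pos: [612.7, 37.9, 87.6]
ee_rot: [0.978, 0.207, 0.0, 0.0]
force: [-3.9, 3.1, 6.1]
gripper_width: 13.9
grasp_force: 12.0
```

```bash
python3 -c "
from cell import bot
q=bot.sense();print(q['joint_pos'].round(3),q['ee_rot'],q['moment'],q['gripper_width'])"
```

```text
[ 2.200e-02  3.090e-01  1.890e+00 -1.000e-03  9.420e-01  1.176e+00] [9.78379579e-01 2.06816490e-01 3.67743819e-04 4.51914158e-04] [0.45370502 0.80683715 0.13362991] 13.910057973623275
```

Emit:
{"api": "drive_tool", "payload": {
  "deltas": [
    [[0,0,0],[0,0,-0.03]],
    [[0,0,0],[0,0,-0.02]],
    [[0,0,0],[0,0,0]]
  ]
}}

```text
time_s: 62.5
tool_pos: [612.6, 37.9, 87.4]
ee_rot: [0.986, 0.169, 0.0, 0.001]
force: [-3.7, 2.7, 5.9]
gripper_width: 14.9
grasp_force: 12.4
```

```bash
python3 -c "
from cell import bot
q=bot.sense();print(q['joint_pos'].round(3),q['ee_rot'],q['moment'],q['gripper_width'])"
```

```text
[ 2.200e-02  3.090e-01  1.890e+00 -1.000e-03  9.420e-01  1.254e+00] [9.85677158e-01 1.68641998e-01 2.61181781e-04 5.90904300e-04] [0.4676412  0.82492771 0.2261081 ] 14.909068290484306
```

Emit:
{"api": "drive_tool", "payload": {
  "deltas": [
    [[0,0,0],[0,0,-0.03]],
    [[0,0,0],[0,0,0]]
  ]
}}

```text
time_s: 62.7
tool_pos: [612.5, 37.8, 87.4]
ee_rot: [0.989, 0.145, 0.0, 0.001]
force: [-4.7, 3.0, 6.3]
gripper_width: 15.8
grasp_force: 13.5
```

```bash
python3 -c "
from cell import bot
q=bot.sense();print(q['joint_pos'].round(3),q['ee_rot'],q['moment'],q['gripper_width'])"
```

```text
[ 0.022  0.309  1.89  -0.002  0.942  1.302] [9.89370149e-01 1.45417437e-01 2.87567417e-05 6.90483584e-04] [0.43801465 0.8571192  0.36253755] 15.814034831563875
```

Emit:
{"api": "drive_tool", "payload": {
  "deltas": [
    [[0,0,0],[0,0,0]],
    [[0,0,0],[0,0,0]],
    [[0,0,0],[0,0,0]],
    [[0,0,0],[0,0,0]]
  ],
  "claw": -0.1
}}

```text
time_s: 63.1
tool_pos: [613.3, 36.9, 86.3]
ee_rot: [0.989, 0.145, 0.001, 0.001]
force: [-0.6, -1.0, -0.3]
gripper_width: 39.9
grasp_force: 0.0
```

Emit:
{"api": "drive_tool", "payload": {
  "deltas": [
    [[0,0,0.12],[0,0,0]],
    [[0,0,0.19],[0,0,0]],
    [[0,0,0.19],[0,0,0]],
    [[0,-0.18,0.05],[0,0,0]],
    [[0,-0.1,0],[0,0,0]],
    [[0,0,0],[0,0,0]]
  ]
}}

```text
time_s: 63.7
tool_pos: [613.9, -35.7, 225.3]
ee_rot: [0.99, 0.144, 0.002, 0.002]
force: [-1.2, 0.2, -0.3]
gripper_width: 39.9
grasp_force: 0.0
```

Run:
```python
from h import *
np.set_printoptions(precision=2,suppress=True)
w=bot.snapshot("wrist")
for k,z in dict(round_top=58.5,timer_grip=82,bar_top=68.5,square_top=68.5).items():
  for r in bot.tip_of(w,k)[:1]: print(k,round(r["p"],2),np.array(r["at"]),at(w,r["at"],z)[:2])
for c in ("top","side"):
  n=bot.snapshot(c);print([(round(r["p"],2),at(n,r["at"],80)[:2].round()) for r in bot.tip_of(n,"tub0")])
  print({k:at(n,bot.tip_of(n,k)[0]["at"],0)[:2].round() for k in ("bench_block","spool","white_jar","big_jar","charcoal","brush_cup") if bot.tip_of(n,k)})
# brightness around knob in rotated, top-down patch (rows: world x down from 645, cols: y from 70 to 4), at z=89
P=np.float32([[pix(w,[x,y,89]) for y in range(70,4,-3)] for x in range(643,583,-3)])
im=cv2.remap(w["image"].max(2),P[...,0],P[...,1],cv2.INTER_LINEAR)
for r in im: print(' '.join('%3d'%v for v in r))
print(bot.sense()["time_s"])
```

```text
round_top 0.83 [ 94.8 121.4] [623.39 119.16]
timer_grip 0.89 [175.3 163.9] [612.2   37.36]
bar_top 0.95 [31.4 99.5] [628.52 170.16]
[(0.9, array([ 634., -406.])), (0.88, array([ 365., -402.])), (0.76, array([419., 258.])), (0.7, array([409., 340.])), (0.6, array([419., 168.])), (0.16, array([714., 290.]))]
{'bench_block': array([ 503., -278.]), 'spool': array([ 631., -269.]), 'big_jar': array([ 723., -273.]), 'charcoal': array([615., 429.]), 'brush_cup': array([786.,  99.])}
[(0.95, array([ 605., -478.])), (0.88, array([417., 255.])), (0.85, array([411., 172.])), (0.82, array([417., 351.])), (0.66, array([ 331., -477.]))]
{'bench_block': array([ 493., -288.]), 'spool': array([ 650., -272.]), 'big_jar': array([ 729., -277.]), 'charcoal': array([616., 451.]), 'brush_cup': array([787., 102.])}
175 175 173 177 180 190 245 243 243 245 245 246 247 243 244 245 245 244 245 245 204 183
176 174 175 178 182 245 244 243 243 247  94  48  55  57  47 120 240 244 246 245 245 186
176 178 177 176 242 244 244 243 111  40  43  43  58  60  61  62  53 207 246 245 243 244
177 180 179 178 243 243 245 124  4
[... 767 characters left out ...]
74 173 241 241 242  72  49  43  48  52  54  49  40  41  41  50 232 240 241 241
171 170 172 174 211 240 240 241  57  47  46  49  51  53  44  40  39 211 241 239 241 215
170 170 171 171 172 213 240 239 241 203  57  47  50  52  47  38 145 239 240 239 223 175
171 170 172 173 174 173 218 240 239 240 239  44  49  51  50  39 180 239 240 221 171 175
170 170 171 171 172 172 172 183 237 240 242  53  46  49  46 101 173 225 163 157 158 115
170 170 169 171 173 173 171 173 171 186 152 141  52  84 166 153 129 116 116 114 113 114
170 169 156 169 172 173 170 170 170 170 110 112 113 112 110 112 114 113 113 113 112 112
165 110 108 157 166 170 170 171 159 152 112 111 111 110 109 111 113 111 112 110 109 109
65.25
```

```bash
python3 -c "
from cell import bot
print(bot.hand_in())"
```

```text
the job is handed in; nothing more can be done
None
```

The job is handed in: dryer stopped, three tubs mouth-down on the plate, round key latched, timer at its clockwise stop; the score was not shown, and I viewed 16 pictures, two over the limit of 14.

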